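# Cap check before the shaker run

### The job

Test the screw cap of every grease jar on the bench by twisting it clockwise until it stops. A cap that turns a good way on its jar (about 35 degrees) was loose: with the cap now home, stand that jar upright in the red tray; a cap that gives only a hair before the whole jar goes round with it is tight: stand that jar upright on the shaker's bed. When every jar is sorted, turn the shaker's key clockwise as far as START and let it go so that it springs back to RUN; leave the steel box, the meter and the screwdriver alone.

Things in the scene. Friction and masses are not known exactly. Their poses are not given: they have to be found in the camera images.
- jar_1_mid (a point): Centre (half-way up) of a grease jar, 88 mm tall in all, about 0.43 kg: white square body 50 x 50 mm and 55 mm tall with green labels, above it a round ribbed black screw cap, 48 mm in diameter and 30 mm tall (from 58 to 88 mm above the jar's foot), with a white stripe across its top. The jar stands free on the bench. All jars look alike; 4 to 6 of the 6 are present. z is up along the jar; x and y are square to the body's sides.
- cap_1 (a joint): Angle (rad) of this jar's cap on its  0 at the start, with the cap's white stripe along the body's x; grows clockwise seen from above, stays where left. A loose cap turns easily on the standing jar (0.02 N m), to a hard stop (home) at 0.6; a tight one stops hard at 0.1, then the jar goes round with it on the bench. 1 to 3 jars are loose and 1 to 3 tight; it must be felt out.
- jar_2_mid (a point): Centre of another such jar, the same in every way as jar 1; it may be absent.
- cap_2 (a joint): The same for the cap of jar 2.
- jar_3_mid (a point): Centre of another such jar, the same in every way as jar 1; it may be absent.
- cap_3 (a joint): The same for the cap of jar 3.
- jar_4_mid (a point): Centre of another such jar, the same in every way as jar 1; it may be absent.
- cap_4 (a joint): The same for the cap of jar 4.
- jar_5_mid (a point): Centre of another such jar, the same in every way as jar 1; it may be absent.
- cap_5 (a joint): The same for the cap of jar 5.
- jar_6_mid (a point): Centre of another such jar, the same in every way as jar 1; it may be absent.
- cap_6 (a joint): The same for the cap of jar 6.
- tray_floor (a point): Centre of the inner floor of the red recheck tray, fixed to the bench: open on top, inside 225 mm (its x) by 95 mm (its y), floor 6 mm above the bench, walls 6 mm thick with their rim 26 mm above the bench. Room for three jars in a row along x, 73 mm apart. It stands on one side of the jars, the shaker on the other; which is which varies.
- shaker_bed (a point): Centre of the bed of the jar shaker, fixed to the bench: a black rubber bed inside a blue frame on a grey base, 225 mm (its x) by 95 mm (its y), 30 mm above the bench; the frame rises 20 mm above the bed. Room for three jars in a row along x, 73 mm apart. At the +x end of the bed stands the grey control box, 66 mm long, its top 80 mm above the bench.
- key_bow (a point): Centre of the black grip of the key that stands upright in the top of the shaker's control box, 148.5 mm along +x from the bed's centre: an upright plate 36 mm long (its own x), 12 mm thick (its own y), 30 mm tall, from 14 to 44 mm above the box's top; this point is 29 mm above the box's top. It turns about the vertical through this point. Its origin's z is up.
- key (a joint): Angle (rad) of the key: 0 = RUN, where it rests; grows clockwise seen from above to 1.0 = START, a hard stop. A spring drives it back to RUN when let go (0.04 N m at RUN, 0.16 N m at START).
- junction_box: Bystander: open galvanised steel box 70 x 140 x 50 mm; origin under its centre. To be left alone.
- meter: Bystander: orange hand-held meter lying on its back, 140 x 74 x 34 mm; origin under its centre. To be left alone.
- screwdriver_grip (a point): Bystander: grip of a yellow-handled screwdriver lying near the robot's base, between it and the jars. To be left alone.
Things that resemble listed ones, but are neither listed nor needed, are in the scene too. Leave any pink or turquoise look-alike of the part that bears jar_3_mid alone. Leave any purple look-alike of the part that bears jar_2_mid alone.

How it is judged:
By the outcome, as a careful person would: the job done as asked, in the order asked, and still so for the second after the job is handed in, with the robot touching nothing.
Of jar_1, jar_2, jar_3, jar_4, jar_5, jar_6 only 4 to 6 are there at a start; the rules pass over those that are not, and their reading is None.
At some moment in a run one of jar_1, jar_2, jar_3, jar_4, jar_5, jar_6 may be knocked a few centimetres aside while the robot is not near it.
It also fails if it takes over 210 s, if anything falls off the work surface, if the arm or the gripper's body presses on something with over 40 N, if the wrist force passes 120 N, or if a joint passes its speed limit or range.

### The arm

A 7-joint arm with a two-finger parallel gripper is mounted at the origin on the work surface. World frame = base frame: x ahead of the robot, y to its left, z up, the work surface at z = 0. Lengths are in m, angles in rad, forces in N, time in s.
With the tool pointing down it reaches from about 0.425 to 0.825 m from the base axis. Payload 3.6 kg.
Tool frame: the origin (TCP) lies between the finger pads; the fingertips stand 8 mm ahead of it and the grasp point (between the pads) lies 11 mm behind it (env.tip_extent is the distance from the TCP to the fingertips, in m); z points along the fingers, y is the direction in which the jaws open and shut (so a half turn about z gives the same grasp; the last joint's range is limited). The gripper opens to 85 mm and grips with 20 to 120 N. Pads are 22 mm wide; open, the fingers measure 114 mm over their backs; the gripper's body (76 mm by 85 mm) begins 54 mm behind the grasp point. The pads swing forward as they close: fully open they stand 13 mm farther back than shut.
Start: joints at [-1.232, 0.615, -0.013, 1.423, 0.008, 1.103, -0.04], TCP at [0.232, 0.607, 0.239] pointing down, gripper open.
Joint ranges: [-3.12, 3.12], [-0.3, 2.06], [-1.34, 1.32], [0.26, 2.42], [-1.36, 4.5], [0.01, 1.98], [-2.84, 2.84]. Speed limits (rad/s): [2.79, 2.79, 3.14, 3.14, 3.14, 3.14, 3.14].

### API

Orientations are given as a 3x3 rotation matrix whose columns are the frame's x, y, z axes.
In Python, from station import env gives the robot as it stands.
- The arm moves only by the tool apply_moves, never from a script. Its argument "steps" is a list of rows, each an object with "linear": the shift along the tool's x, y, z in m, a list of three; "twist": the turn about the tool's z in rad; "claw": the gripper command: -1 is shut, 1 is fully open, values between are in proportion. A call has 1 to 8 rows; each row shifts and turns the pose as measured when the row begins, along the tool's axes as they then stand; what a row does not reach is not made up. A row lasts 1/8 s, in which the tool goes at most 62.5 mm and 10.7 degrees, less where a joint would pass 70% of its speed; a pose out of reach is approached as far as the arm can. A call with a gripper value outside its range is refused whole. The fingers move at their own pace and stop on an object; "newtons" is the grip in N (left out, the last holds). Time passes only in rows, so rows that do not move let the fingers close. It gives the time, the measured TCP pose, the force and the opening at its end, in the units of the state.
- env.get_state(): the state, without advancing time (a new reading comes with each control period).
- env.read_camera(name): name is "scene" or "top"; returns (picture, depth): 480x640x3 uint8, red, green, blue; 480x640 float32, m along the optical axis (not along the pixel's ray), 0 where there is no reading.
- env.camera_params(name): a dict with "fx", "fy", "cx", "cy" (pixels), "xyz" and "rotation" of the camera in the world. Camera axes: x right, y down, z forward; pixel columns grow to the right and rows downward; lengths in m; the calibration is good to about 2 mm. A picture is of the moment at which its call begins. camera_params takes no time and is no camera call.
- env.sign_off(): hands the job in, once; it reports no verdict.
The state is a dict: "time_s": time; "qpos": joint angles; "joint_velocities": joint speeds; "joint_efforts": joint torques, N m; "position": TCP position; "tool_rot": TCP orientation; "force": force on the tool from outside, world axes, zero at the start; "wrist_torque": the same for the moment, N m; "grip_width": finger opening in m.
Only numpy, scipy, OpenCV 4.12 (cv2) and the standard library are available. Lean on these libraries where they do the work, as an engineer would, in place of code of your own. Each camera call takes 0.05 s, during which the arm holds its last target.

## Working session

There is one attempt and no reset: what is moved stays moved. The work goes in short steps, Python scripts to look and compute and a tool call to move; the robot and the scene stay as the last step left them, time stands still between calls to the robot, and variables do not carry over. Pictures are saved under pics/ and viewed, and the job is handed in when it is done.

Besides the shell and the picture viewer there is one more tool, called after ">>>" as name([rows], argument=value, ...), one row to a line, values as JSON. apply_moves: Moves the arm, as the interface text tells. Its arguments: {"type":"object","properties":{"steps":{"type":"array"},"newtons":{"type":"number"}},"required":["steps"]}

```bash
ls; mkdir -p pics
python3 - <<'E'
from station import env
import cv2
for n in ("scene","top"):
    p,d=env.read_camera(n); cv2.imwrite(f"pics/{n}0.png",p[:,:,::-1]); print(n,env.camera_params(n), d.min(),d.max())
print(env.get_state(), env.tip_extent)
E
```

```text
pics
scene {'fx': 484.34081417899955, 'fy': 484.34081417899955, 'cx': 314.51023029101844, 'cy': 241.90724387455498, 'xyz': array([1.09892333, 0.2311135 , 0.94935083]), 'rotation': array([[-0.39493437,  0.7479757 , -0.53344089],
       [ 0.91856968,  0.33161433, -0.21508527],
       [ 0.01601808, -0.5749472 , -0.8180337 ]])} 0.0 2.814728
top {'fx': 618.8452514670576, 'fy': 618.8452514670576, 'cx': 317.7080398764828, 'cy': 233.94227493110043, 'xyz': array([3.59605834e-01, 7.29592737e-04, 1.31340233e+00]), 'rotation': array([[-0.00829383, -0.98724011,  0.15902255],
       [-0.99988822,  0.0101661 ,  0.01096369],
       [-0.01244044, -0.15891385, -0.98721407]])} 0.0 2.2607996
{'time_s': 0.1, 'qpos': array([-1.23248199,  0.61585891, -0.01262239,  1.42475449,  0.00809664,
        1.10341526, -0.04043798]), 'joint_velocities': array([ 6.31876720e-04, -1.53963608e-03, -3.29900899e-04, -4.89908309e-03,
       -1.75485185e-03,  1.84202935e-03,  2.42507070e-05]), 'joint_efforts': array([ 1.58263309e-03, -4.70383716e+01,  2.60491949e-01, -1.71569681e+01,
        1.01341130e-02,  5.89195144e-03, -1.35745250e-06]), 'position': array([0.23164709, 0.60659379, 0.23822508]), 'tool_rot': array([[-9.34201053e-01,  3.56745997e-01, -8.28083252e-04],
       [ 3.56746957e-01,  9.34198374e-01, -2.23771759e-03],
       [-2.47027671e-05, -2.38589431e-03, -9.99997153e-01]]), 'force': array([-1.0108755 ,  0.32961883,  0.02011291]), 'wrist_torque': array([-0.00549967,  0.0108001 ,  0.02770755]), 'grip_width': 0.08553690784641886} 0.008
```

View pics/scene0.png

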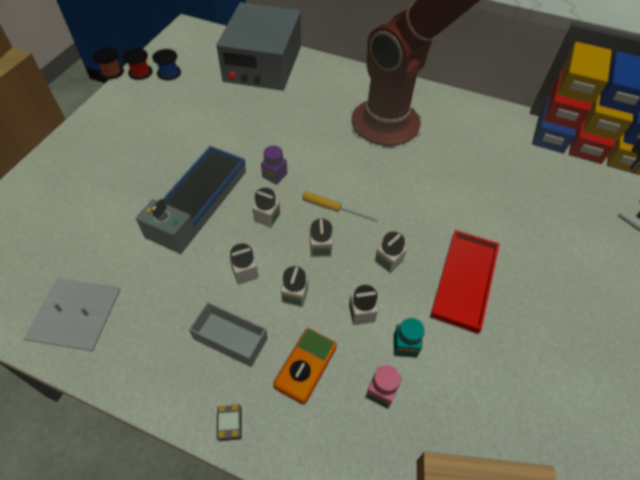

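View pics/top0.png

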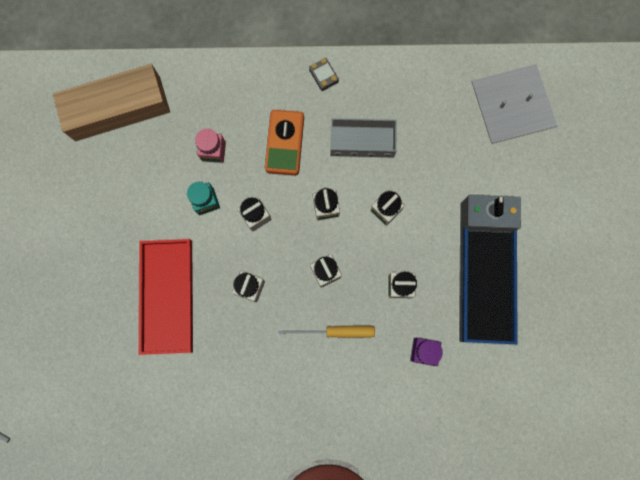

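The top view shows six jars with black caps at about (253,210), (326,201), (388,205), (246,286), (326,268) and (404,284). The tray is at (165,297), the shaker at (490,285) with its key at (498,207), and the look-alikes are pink, turquoise and purple. Next I'll measure them.

```bash
cat > h.py <<'E'
from station import env
import cv2, numpy as np
def cloud(n):
    p,d=env.read_camera(n); c=env.camera_params(n)
    v,u=np.mgrid[:480,:640]
    P=np.stack([(u-c['cx'])/c['fx']*d,(v-c['cy'])/c['fy']*d,d],-1)
    W=P@c['rotation'].T+c['xyz']; W[d==0]=np.nan
    return p,W
def raypts(n,uv,z):
    c=env.camera_params(n); uv=np.asarray(uv,float)
    r=np.stack([(uv[:,0]-c['cx'])/c['fx'],(uv[:,1]-c['cy'])/c['fy'],np.ones(len(uv))],-1)@c['rotation'].T
    return c['xyz']+r*((z-c['xyz'][2])/r[:,2])[:,None]
def ang(xy):
    q=xy-xy.mean(0); w,V=np.linalg.eigh(np.cov(q.T)); a=np.arctan2(V[1,1],V[0,1]); return (a+np.pi/2)%np.pi-np.pi/2, np.sqrt(w)
def jars(n='top',zlo=0.07,zhi=0.15,verbose=True):
    """caps found as dark blobs holding a white stripe: stripe centre & direction by rays at cap-top height"""
    p,W=cloud(n); hsv=cv2.cvtColor(p,cv2.COLOR_RGB2HSV); z=W[...,2]
    hi=((z>zlo)&(z<zhi)&(np.abs(W[...,1])<0.45)&(W[...,0]>0.2)).astype(np.uint8)
    k,L,st,_=cv2.connectedComponentsWithStats(hi); out=[]
    for i in range(1,k):
        if st[i,4]<120: continue
        m=L==i; zt=np.nanmedian(z[m])
        sat=np.median(hsv[...,1][m][hsv[...,2][m]>60]) if (hsv[...,2][m]>60).any() else 0
        stripe=m&(hsv[...,2]>110)&(hsv[...,1]<80)
        er=cv2.erode(m.astype(np.uint8),np.ones((3,3)))>0
        s=stripe
        r=dict(zt=zt,n=st[i,4],sat=sat,ns=s.sum())
        v,u=np.nonzero(m); c=raypts(n,np.c_[u,v],zt)[:,:2]; mid=(c.max(0)+c.min(0))/2
        r['c']=c.mean(0); r['mid']=mid
        r['uv']=(u.mean(),v.mean())
        if s.sum()>8:
            v,u=np.nonzero(s); q=raypts(n,np.c_[u,v],zt)[:,:2]; r['a'],r['sd']=ang(q); r['sc']=q.mean(0)
        out.append(r)
        if verbose: print({k:np.round(v,4).tolist() for k,v in r.items()})
    return p,W,out
E
python3 - <<'E'
from h import *
p,W,o=jars('top'); print(); jars('scene')
p,W=cloud('top')
hsv=cv2.cvtColor(p,cv2.COLOR_RGB2HSV)
red=((hsv[...,0]<6)|(hsv[...,0]>174))&(hsv[...,1]>180)&(np.arange(640)[None]<210)
blue=(hsv[...,0]>105)&(hsv[...,0]<125)&(hsv[...,1]>150)&(hsv[...,2]>50)&(np.arange(640)[None]>440)
for m,z in((red,.026),(blue,.05)):
    v,u=np.nonzero(m); q=raypts('top',np.c_[u,v],z)[:,:2].astype(np.float32); print(m.sum(),cv2.minAreaRect(q),u.min(),u.max(),v.min(),v.max())
c=p[180:360,450:530]; cv2.imwrite('pics/sh.png',cv2.resize(c[:,:,::-1],None,fx=3.3,fy=3.3,interpolation=2))
E
```

```text
{'zt': 0.0715, 'n': 788, 'sat': 100.0, 'ns': 10, 'c': [0.8779, 0.3993], 'mid': [0.8754, 0.397], 'uv': [135.1091, 87.7195], 'a': -1.2718, 'sd': [0.0008, 0.0359], 'sc': [0.9223, 0.4001]}
{'zt': 0.0872, 'n': 467, 'sat': 101.0, 'ns': 36, 'c': [0.756, 0.2419], 'mid': [0.7558, 0.2421], 'uv': [206.5546, 139.848], 'a': -0.9367, 'sd': [0.0082, 0.016], 'sc': [0.7704, 0.2521]}
{'zt': 0.0878, 'n': 476, 'sat': 154.0, 'ns': 23, 'c': [0.6442, 0.2559], 'mid': [0.6439, 0.2559], 'uv': [198.5294, 192.834], 'a': -0.5681, 'sd': [0.0081, 0.0171], 'sc': [0.6563, 0.2674]}
{'zt': 0.0883, 'n': 462, 'sat': 24.0, 'ns': 75, 'c': [0.6276, -0.0023], 'mid': [0.6274, -0.002], 'uv': [325.6558, 199.3874], 'a': 0.2326, 'sd': [0.0056, 0.0127], 'sc': [0.6318, -0.0016]}
{'zt': 0.0879, 'n': 476, 'sat': 24.0, 'ns': 86, 'c': [0.6208, -0.1299], 'mid': [0.6209, -0.1302], 'uv': [388.8466, 202.0651], 'a': -0.7395, 'sd': [0.0074, 0.0127], 'sc': [0.6255, -0.1306]}
{'zt': 0.0809, 'n': 1747, 'sat': 26.0, 'ns': 183, 'c': [0.6018, -0.3415], 'mid': [0.6017, -0.341], 'uv': [493.4911, 210.8615], 'a': 1.4953, 'sd': [0.018, 0.0269], 'sc': 
[... 2301 characters left out ...]
, 295.7284], 'a': -1.0403, 'sd': [0.0055, 0.0112], 'sc': [0.6117, 0.1488]}
{'zt': 0.0864, 'n': 527, 'sat': 244.0, 'ns': 17, 'c': [0.651, 0.2581], 'mid': [0.6513, 0.2581], 'uv': [411.4042, 329.6528], 'a': 1.4432, 'sd': [0.0082, 0.0166], 'sc': [0.6323, 0.254]}
{'zt': 0.0868, 'n': 606, 'sat': 114.0, 'ns': 38, 'c': [0.7626, 0.2441], 'mid': [0.7621, 0.2442], 'uv': [386.4109, 378.4752], 'a': -1.4923, 'sd': [0.0106, 0.0163], 'sc': [0.7464, 0.2429]}
1631 ((0.4410478174686432, 0.3324924111366272), (0.2294781655073166, 0.10568120330572128), 2.4784295558929443) 140 191 240 351
855 ((0.45396697521209717, -0.3333645164966583), (0.10667522251605988, 0.22847875952720642), 87.31243896484375) 463 516 229 343
```

```bash
cat >> h.py <<'E'
def caps(n='top',verbose=True,top=None):
    """cap tops: near-dark, flat-top blobs (z within 6mm of local top) with an inner white stripe"""
    p,W=cloud(n); hsv=cv2.cvtColor(p,cv2.COLOR_RGB2HSV); z=W[...,2]; out=[]
    for lo,hi_,zt in ((.078,.105,.088),(.108,.135,.118)):
        hi=((z>lo)&(z<hi_)&(np.abs(W[...,1])<0.45)&(W[...,0]>0.2)).astype(np.uint8)
        k,L,st,_=cv2.connectedComponentsWithStats(hi)
        for i in range(1,k):
            if not 150<st[i,4]<900: continue
            m=L==i
            dark=m&(hsv[...,2]<70)
            if dark.sum()<0.4*m.sum(): continue
            v,u=np.nonzero(m); c=raypts(n,np.c_[u,v],zt)[:,:2]
            (bx,by),br=cv2.minEnclosingCircle(c.astype(np.float32))
            c0=np.median(c,0); d=np.hypot(*(c-c0).T)
            s=(hsv[...,2][v,u]>90)&(d<0.017)&(hsv[...,1][v,u]<90)
            if s.sum()<8: continue
            q=c[s]; a,sd=ang(q); 
            r=dict(uv=(u.mean(),v.mean()),z=np.median(z[m]),blob=c.mean(0),sc=q.mean(0),a=a,sd=sd,n=m.sum(),br=br)
            out.append(r)
            if verbose: print(n,{k:np.round(v,4).tolist() for k,v in r.items()})
    return p,W,out
E
python3 - <<'E'
from h import *
p,W,o=caps('top'); caps('scene')
hsv=cv2.cvtColor(p,cv2.COLOR_RGB2HSV)
# tray/shaker rims
for nm,n,zz in(('tray','top',.026),('tray','scene',.026),('sh','top',.05),('sh','scene',.05)):
    p,W=cloud(n); hsv=cv2.cvtColor(p,cv2.COLOR_RGB2HSV);z=W[...,2]
    if nm=='tray': m=((hsv[...,0]<6)|(hsv[...,0]>174))&(hsv[...,1]>180)&(np.abs(z-.026)<.006)&(W[...,1]>.2)&(W[...,0]<.65)&(W[...,0]>.2)
    else: m=(hsv[...,0]>100)&(hsv[...,0]<128)&(hsv[...,1]>120)&(np.abs(z-.05)<.006)&(W[...,1]<-.2)&(W[...,0]<.65)&(W[...,0]>.2)
    v,u=np.nonzero(m); q=raypts(n,np.c_[u,v],zz)[:,:2].astype(np.float32); print(nm,n,m.sum(),cv2.minAreaRect(q), cv2.minAreaRect(W[m][:,:2].astype(np.float32)))
# control box top & key
for n in('top','scene'):
    p,W=cloud(n);z=W[...,2]
    reg=(np.abs(W[...,0]-.6)<.08)&(W[...,1]<-.27)&(W[...,1]>-.42)
    m=reg&(np.abs(z-.08)<.006); q=W[m][:,:2].astype(np.float32); print(n,'box',m.sum(),cv2.minAreaRect(q))
    m=reg&(z>.112)&(z<.13); v,u=np.nonzero(m); q=raypts(n,np.c_[u,v],.124)[:,:2]; print(n,'key',m.sum(),q.mean(0),ang(q),cv2.minAreaRect(q.astype(np.float32)))
E
```

```text
top {'uv': [325.6247, 198.9596], 'z': 0.088, 'blob': [0.6286, -0.0023], 'sc': [0.6287, -0.0029], 'a': 0.1658, 'sd': [0.0023, 0.01], 'n': 445, 'br': 0.0247}
top {'uv': [389.1087, 201.7457], 'z': 0.0882, 'blob': [0.6214, -0.1304], 'sc': [0.6203, -0.1306], 'a': -0.7872, 'sd': [0.0024, 0.0097], 'n': 460, 'br': 0.025}
top {'uv': [251.2311, 208.1822], 'z': 0.0879, 'blob': [0.6112, 0.1483], 'sc': [0.6115, 0.1489], 'a': -1.0256, 'sd': [0.0025, 0.0095], 'n': 450, 'br': 0.025}
top {'uv': [325.2993, 267.5401], 'z': 0.0883, 'blob': [0.4892, -0.0002], 'sc': [0.4889, -0.0008], 'a': 0.4563, 'sd': [0.0026, 0.0096], 'n': 461, 'br': 0.0245}
top {'uv': [404.3326, 282.5684], 'z': 0.0884, 'blob': [0.4579, -0.1561], 'sc': [0.458, -0.1555], 'a': 1.5627, 'sd': [0.0022, 0.0097], 'n': 475, 'br': 0.0246}
top {'uv': [244.8903, 283.8228], 'z': 0.0882, 'blob': [0.4583, 0.1596], 'sc': [0.458, 0.1596], 'a': -0.3547, 'sd': [0.0023, 0.0099], 'n': 474, 'br': 0.0246}
top {'uv': [499.1908, 205.8553], 'z': 0.1229, 'blob': [0.6044, -0.3429], 'sc': [0.6166, -0.346], 'a': 0.3409, 'sd': [0.0021, 0.0025], 'n': 152, 'br': 0.01
[... 1835 characters left out ...]
63343811), 86.53636932373047)
top box 1463 ((0.6033667922019958, -0.34291133284568787), (0.10807307064533234, 0.06735215336084366), 87.072509765625)
top key 134 [ 0.6035618  -0.34183261] (np.float64(-0.07823739270590657), array([0.00429863, 0.0103361 ])) ((0.6030082702636719, -0.34171685576438904), (0.013638360425829887, 0.03609102591872215), 86.81035614013672)
scene box 934 ((0.6049841642379761, -0.34168192744255066), (0.109614796936512, 0.06813479214906693), 86.05226135253906)
scene key 107 [ 0.61009888 -0.33829398] (np.float64(0.036969769736038494), array([0.00497682, 0.010915  ])) ((0.6107990145683289, -0.3379967510700226), (0.018635405227541924, 0.039373189210891724), 83.39762115478516)
```

View pics/sh.png

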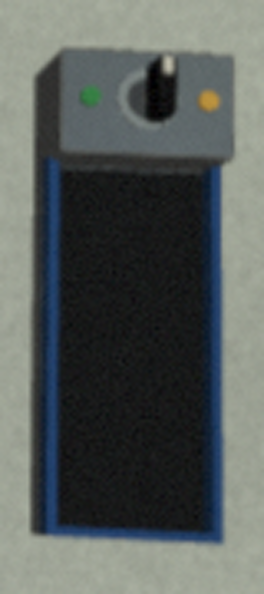

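```bash
cat >> h.py <<'E'
def plan(x,y,z=None,psi=None):
    """from the state now: total tool-axis shift (axes as now) and twist (deg psi = tool y yaw mod 180)"""
    s=env.get_state(); R=s['tool_rot']; p=s['position']
    d=np.array([x,y,p[2] if z is None else z])-p
    l=R.T@d; cur=np.degrees(np.arctan2(R[1,1],R[0,1])); t=0
    if psi is not None:
        dp=(cur-psi+90)%180-90; t=np.radians(dp)
    n=max(np.linalg.norm(d)/.0625,abs(t)/.187)
    print('t',round(s['time_s'],2),'pos',p.round(4),'psi',round(cur,1),'q7',s['qpos'][6].round(2),'F',s['force'].round(2),'Tq',s['wrist_torque'].round(3),'w',s['grip_width'].round(4))
    print(' tool shift',l.round(4),'twist',round(t,3),'rows>=',round(n,1))
    return l,t
E
python3 - <<'E'
from h import *
plan(.460,.160,.20,69)
E
```

```text
Traceback (most recent call last):
  File "h.py", line 65, in plan
    print('t',round(s['time_s'],2),'pos',p.round(4),'psi',round(cur,1),'q7',s['qpos'][6].round(2),'F',s['force'].round(2),'Tq',s['wrist_torque'].round(3),'w',s['grip_width'].round(4))
                                                                                                                                                              ^^^^^^^^^^^^^^^^^^^^^
AttributeError: 'float' object has no attribute 'round'
```

```bash
sed -i "s/s\['grip_width'\].round(4)/round(s['grip_width'],4)/" h.py
python3 - <<'E'
from h import *
plan(.460,.160,.16)
E
```

```text
t 0.65 pos [0.2319 0.6072 0.2393] psi 69.1 q7 -0.04 F [ 0.75 -0.48  0.44] Tq [-0.017  0.011 -0.02 ] w 0.0855
 tool shift [-0.3727 -0.3364  0.0793] twist 0 rows>= 8.1
```

>>> apply_moves([
  {"linear": [-0.044, -0.04, 0.01], "twist": 0, "claw": 1},
  {"linear": [-0.044, -0.04, 0.01], "twist": 0, "claw": 1},
  {"linear": [-0.044, -0.04, 0.01], "twist": 0, "claw": 1},
  {"linear": [-0.044, -0.04, 0.01], "twist": 0, "claw": 1},
  {"linear": [-0.044, -0.04, 0.01], "twist": 0, "claw": 1},
  {"linear": [-0.044, -0.04, 0.01], "twist": 0, "claw": 1},
  {"linear": [-0.044, -0.04, 0.01], "twist": 0, "claw": 1},
  {"linear": [-0.044, -0.04, 0.01], "twist": 0, "claw": 1},
], newtons=40)

```text
time_s: 1.65
position: [0.4537, 0.1799, 0.157]
tool_rot: [[-0.939, 0.345, 0.007], [0.345, 0.939, 0.012], [-0.002, 0.013, -1.0]]
force: [0.9, 0.8, 0.2]
grip_width: 0.0854
```

Run:
```python
from h import *
plan(.460,.160,.16)
```

```text
t 1.65 pos [0.4537 0.1799 0.157 ] psi 69.8 q7 0.8 F [0.91 0.81 0.25] Tq [ 0.016  0.021 -0.006] w 0.0854
 tool shift [-0.0128 -0.0165 -0.0031] twist 0 rows>= 0.3
```

>>> apply_moves([
  {"linear": [-0.013, -0.017, 0.01], "twist": 0, "claw": 1},
  {"linear": [0, 0, 0], "twist": 0, "claw": 1},
])

```text
time_s: 1.9
position: [0.4628, 0.1529, 0.1465]
tool_rot: [[-0.934, 0.356, 0.008], [0.356, 0.934, 0.009], [-0.005, 0.011, -1.0]]
force: [-0.3, 1.0, 0.3]
grip_width: 0.0856
```

Run:
```python
from h import *
plan(.460,.160,.066)
```

```text
t 1.9 pos [0.4628 0.1529 0.1465] psi 69.2 q7 0.84 F [-0.32  1.03  0.27] Tq [-0.036  0.053 -0.004] w 0.0856
 tool shift [0.0055 0.0047 0.0805] twist 0 rows>= 1.3
```

>>> apply_moves([
  {"linear": [0.0055, 0.0045, 0.04], "twist": 0, "claw": 1},
  {"linear": [0, 0, 0.03], "twist": 0, "claw": 1},
  {"linear": [0, 0, 0], "twist": 0, "claw": 1},
])

```text
time_s: 2.28
position: [0.4612, 0.1658, 0.0774]
tool_rot: [[-0.936, 0.351, 0.014], [0.351, 0.936, 0.015], [-0.008, 0.019, -1.0]]
force: [0.1, -0.1, 0.6]
grip_width: 0.0854
```

Run:
```python
from h import *
plan(.460,.160,.066)
```

```text
t 2.27 pos [0.4612 0.1658 0.0774] psi 69.5 q7 0.82 F [ 0.11 -0.06  0.62] Tq [0.028 0.03  0.012] w 0.0854
 tool shift [-0.0008 -0.0061  0.0113] twist 0 rows>= 0.2
```

>>> apply_moves([
  {"linear": [0, -0.006, 0.01], "twist": 0, "claw": 1},
  {"linear": [0, 0, 0], "twist": 0, "claw": 1},
  {"linear": [0, 0, 0], "twist": 0, "claw": 1},
])

```text
time_s: 2.65
position: [0.4604, 0.1627, 0.0695]
tool_rot: [[-0.937, 0.348, 0.019], [0.348, 0.937, 0.018], [-0.012, 0.023, -1.0]]
force: [-0.1, -0.1, 0.1]
grip_width: 0.0852
```

Run:
```python
from h import *
plan(.460,.160,.066)
for i in range(4):
    env.read_camera('top'); plan(.460,.160,.066)
```

```text
t 2.65 pos [0.4604 0.1627 0.0695] psi 69.6 q7 0.83 F [-0.14 -0.11  0.15] Tq [-0.038  0.006 -0.038] w 0.0852
 tool shift [-0.0005 -0.0027  0.0035] twist 0 rows>= 0.1
t 2.7 pos [0.4603 0.1625 0.0695] psi 69.6 q7 0.83 F [-0.38 -0.01  0.02] Tq [-0.062  0.013 -0.037] w 0.0853
 tool shift [-0.0006 -0.0026  0.0034] twist 0 rows>= 0.1
t 2.75 pos [0.4603 0.1624 0.0694] psi 69.6 q7 0.83 F [0.29 0.28 0.39] Tq [-0.027  0.041  0.04 ] w 0.0856
 tool shift [-0.0006 -0.0025  0.0033] twist 0 rows>= 0.1
t 2.8 pos [0.4602 0.1624 0.0693] psi 69.6 q7 0.83 F [ 0.28 -0.79 -0.59] Tq [-0.049  0.049  0.004] w 0.0853
 tool shift [-0.0006 -0.0024  0.0032] twist 0 rows>= 0.1
t 2.85 pos [0.4601 0.1623 0.0692] psi 69.6 q7 0.83 F [ 0.32 -0.12  0.05] Tq [0.014 0.003 0.03 ] w 0.0854
 tool shift [-0.0007 -0.0023  0.0031] twist 0 rows>= 0.1
```

>>> apply_moves([
  {"linear": [0, -0.003, 0.003], "twist": 0, "claw": 1},
  {"linear": [0, 0, 0], "twist": 0, "claw": -1},
  {"linear": [0, 0, 0], "twist": 0, "claw": -1},
  {"linear": [0, 0, 0], "twist": 0, "claw": -1},
  {"linear": [0, 0, 0], "twist": 0, "claw": -1},
], newtons=30)

```text
time_s: 3.48
position: [0.4593, 0.1593, 0.0663]
tool_rot: [[-0.937, 0.348, 0.018], [0.349, 0.937, 0.017], [-0.011, 0.022, -1.0]]
force: [-0.1, -0.2, 0.4]
grip_width: 0.0474
```

>>> apply_moves([
  {"linear": [0, 0, 0], "twist": 0.11, "claw": -1},
  {"linear": [0, 0, 0], "twist": 0.11, "claw": -1},
  {"linear": [0, 0, 0], "twist": 0.11, "claw": -1},
  {"linear": [0, 0, 0], "twist": 0.11, "claw": -1},
  {"linear": [0, 0, 0], "twist": 0.11, "claw": -1},
  {"linear": [0, 0, 0], "twist": 0.11, "claw": -1},
  {"linear": [0, 0, 0], "twist": 0.11, "claw": -1},
  {"linear": [0, 0, 0], "twist": 0, "claw": -1},
])

```text
time_s: 4.47
position: [0.4634, 0.1527, 0.0664]
tool_rot: [[-0.406, 0.913, 0.026], [0.914, 0.406, 0.009], [-0.002, 0.027, -1.0]]
force: [0.6, 0.1, 1.4]
grip_width: 0.0471
```

Run:
```python
from h import *
plan(.460,.160,.066)
p,W=cloud('scene'); q,_=cloud('top')
a=cv2.resize(p[190:290,340:460],None,fx=3.3,fy=3.3,interpolation=2); b=cv2.resize(q[230:330,190:310],None,fx=3.3,fy=3.3,interpolation=2)
cv2.imwrite('pics/a1.png',np.hstack([a,b])[:,:,::-1])
```

```text
t 4.47 pos [0.4634 0.1527 0.0664] psi 24.0 q7 0.34 F [0.55 0.08 1.45] Tq [-0.148  0.106 -0.05 ] w 0.0471
 tool shift [ 0.008  -0.0001  0.0004] twist 0 rows>= 0.1
```

View pics/a1.png

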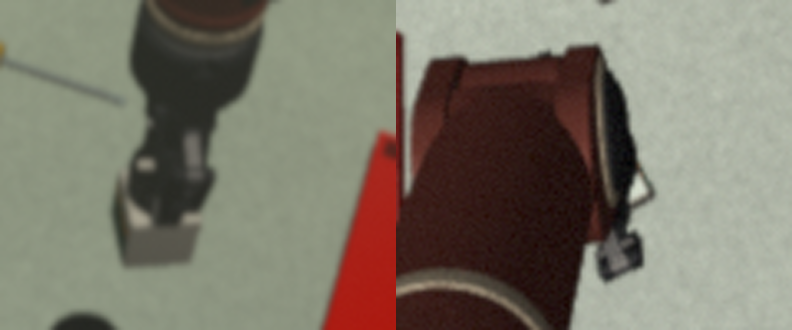

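```bash
cat >> h.py <<'E'
def edge(n,pts,z,crop=(0,0),f=1):
    q=raypts(n,[(crop[0]+a/f,crop[1]+b/f) for a,b in pts],z)[:,:2]
    for i in range(len(q)-1):
        d=q[i+1]-q[i]; print(q[i].round(3),q[i+1].round(3),'len',np.linalg.norm(d).round(3),'yaw mod90',round(np.degrees(np.arctan2(d[1],d[0]))%90,1))
E
python3 - <<'E'
from h import *
edge('scene',[(125,265),(190,263)],0,(340,190),3.3)
edge('scene',[(126,225),(198,225)],.055,(340,190),3.3)
edge('top',[(640,210),(654,190),(640,165)],.055,(190-120,230),3.3)
E
```

```text
[0.494 0.147] [0.474 0.188] len 0.046 yaw mod90 25.9
[0.499 0.142] [0.479 0.186] len 0.048 yaw mod90 23.9
[0.441 0.125] [0.453 0.116] len 0.015 yaw mod90 55.0
[0.453 0.116] [0.468 0.125] len 0.018 yaw mod90 29.4
```

Seen from the scene camera, the gripped jar's body turned about 41° with the cap (yaw 69° to about 27° mod 90), so this jar is tight and goes to the shaker.

>>> apply_moves([
  {"linear": [0, 0, -0.025], "twist": 0, "claw": -1},
  {"linear": [0, 0, -0.025], "twist": -0.18, "claw": -1},
  {"linear": [0, 0, -0.025], "twist": -0.18, "claw": -1},
  {"linear": [0, 0, -0.025], "twist": -0.18, "claw": -1},
  {"linear": [0, 0, -0.025], "twist": -0.18, "claw": -1},
  {"linear": [0, 0, -0.02], "twist": -0.18, "claw": -1},
  {"linear": [0, 0, -0.01], "twist": -0.18, "claw": -1},
  {"linear": [0, 0, 0], "twist": 0, "claw": -1},
], newtons=40)

```text
time_s: 5.58
position: [0.4499, 0.1514, 0.2176]
tool_rot: [[-1.0, 0.025, 0.001], [0.025, 1.0, 0.003], [-0.001, 0.003, -1.0]]
force: [-0.5, 0.5, -4.6]
grip_width: 0.0469
```

Run:
```python
from h import *
plan(.529,-.338,.21,86.6)
print(env.get_state()['tool_rot'][:,2])
```

```text
t 5.58 pos [0.4499 0.1514 0.2176] psi 88.5 q7 1.15 F [-0.49  0.46 -4.61] Tq [-0.021 -0.032  0.015] w 0.0469
 tool shift [-0.0915 -0.4873  0.0064] twist 0.034 rows>= 7.9
[ 0.00130671  0.00272091 -0.99999544]
```

>>> apply_moves([
  {"linear": [-0.01, -0.05, 0], "twist": 0, "claw": -1},
  {"linear": [-0.01, -0.055, 0], "twist": 0, "claw": -1},
  {"linear": [-0.01, -0.055, 0], "twist": 0, "claw": -1},
  {"linear": [-0.01, -0.055, 0], "twist": 0, "claw": -1},
  {"linear": [-0.01, -0.055, 0], "twist": 0, "claw": -1},
  {"linear": [-0.01, -0.055, 0], "twist": 0, "claw": -1},
  {"linear": [-0.01, -0.055, 0], "twist": 0, "claw": -1},
  {"linear": [-0.01, -0.055, 0], "twist": 0, "claw": -1},
])

```text
time_s: 6.58
position: [0.5145, -0.2871, 0.2021]
tool_rot: [[-0.999, 0.027, -0.019], [0.027, 1.0, 0.013], [0.019, 0.013, -1.0]]
force: [1.4, -0.0, -4.4]
grip_width: 0.0469
```

>>> apply_moves([
  {"linear": [-0.004, -0.02, 0], "twist": 0, "claw": -1},
  {"linear": [0, 0, 0], "twist": 0, "claw": -1},
  {"linear": [0, 0, 0], "twist": 0, "claw": -1},
])

```text
time_s: 6.95
position: [0.5139, -0.3116, 0.1958]
tool_rot: [[-0.999, 0.041, -0.029], [0.04, 0.999, 0.015], [0.029, 0.014, -0.999]]
force: [0.3, 1.1, -5.2]
grip_width: 0.0472
```

Run:
```python
from h import *
plan(.529,-.338,.12,86.6)
print(env.get_state()['tool_rot'][:,2])
```

```text
t 6.95 pos [ 0.5139 -0.3116  0.1958] psi 87.7 q7 2.05 F [ 0.35  1.07 -5.22] Tq [ 0.072 -0.087 -0.01 ] w 0.0472
 tool shift [-0.0184 -0.0268  0.075 ] twist 0.018 rows>= 1.3
[-0.02875259  0.01509007 -0.99947265]
```

>>> apply_moves([
  {"linear": [-0.015, -0.02, 0], "twist": 0, "claw": -1},
  {"linear": [-0.003, -0.006, 0], "twist": 0.02, "claw": -1},
  {"linear": [0, 0, 0.02], "twist": 0, "claw": -1},
  {"linear": [0, 0, 0.02], "twist": 0, "claw": -1},
  {"linear": [0, 0, 0], "twist": 0, "claw": -1},
])

```text
time_s: 7.58
position: [0.5304, -0.3256, 0.153]
tool_rot: [[-0.998, 0.053, -0.033], [0.052, 0.998, 0.025], [0.035, 0.023, -0.999]]
force: [-0.3, -0.9, -4.0]
grip_width: 0.0469
```

Run:
```python
from h import *
plan(.529,-.338,.098,86.6)
print(env.get_state()['tool_rot'][:,2])
```

```text
t 7.58 pos [ 0.5304 -0.3256  0.153 ] psi 86.9 q7 2.05 F [-0.27 -0.88 -4.02] Tq [-0.027 -0.042 -0.021] w 0.0469
 tool shift [-0.0012 -0.0137  0.0547] twist 0.006 rows>= 0.9
[-0.03338634  0.02523919 -0.99912378]
```

>>> apply_moves([
  {"linear": [-0.001, -0.014, 0.015], "twist": 0, "claw": -1},
  {"linear": [0, -0.001, 0.02], "twist": 0, "claw": -1},
  {"linear": [0, 0, 0], "twist": 0, "claw": -1},
])

```text
time_s: 7.95
position: [0.5305, -0.3408, 0.1178]
tool_rot: [[-0.998, 0.052, -0.031], [0.052, 0.998, 0.023], [0.032, 0.022, -0.999]]
force: [-0.3, 0.9, -4.4]
grip_width: 0.0468
```

Run:
```python
from h import *
plan(.529,-.338,.098,86.6)
print(env.get_state()['tool_rot'][:,2])
```

```text
t 7.95 pos [ 0.5305 -0.3408  0.1178] psi 87.0 q7 2.07 F [-0.3   0.87 -4.39] Tq [-0.016 -0.06   0.013] w 0.0468
 tool shift [0.001  0.0023 0.0199] twist 0.007 rows>= 0.3
[-0.03082694  0.0231566  -0.99925646]
```

>>> apply_moves([
  {"linear": [0.001, 0.002, 0.012], "twist": 0, "claw": -1},
  {"linear": [0, 0, 0.005], "twist": 0, "claw": -1},
  {"linear": [0, 0, 0], "twist": 0, "claw": -1},
])

```text
time_s: 8.32
position: [0.5298, -0.3398, 0.1013]
tool_rot: [[-0.998, 0.053, -0.028], [0.053, 0.998, 0.021], [0.029, 0.019, -0.999]]
force: [0.3, -0.2, -4.2]
grip_width: 0.0468
```

>>> apply_moves([
  {"linear": [0, 0, 0.004], "twist": 0, "claw": -1},
  {"linear": [0, 0, 0.001], "twist": 0, "claw": -1},
])

```text
time_s: 8.57
position: [0.5303, -0.34, 0.0973]
tool_rot: [[-0.998, 0.053, -0.026], [0.052, 0.998, 0.02], [0.027, 0.018, -0.999]]
force: [-0.9, 0.5, -0.9]
grip_width: 0.0468
```

>>> apply_moves([
  {"linear": [0, 0, 0], "twist": 0, "claw": 1},
  {"linear": [0, 0, 0], "twist": 0, "claw": 1},
  {"linear": [0, 0, 0], "twist": 0, "claw": 1},
  {"linear": [0, 0, -0.03], "twist": 0, "claw": 1},
  {"linear": [0, 0, -0.04], "twist": 0, "claw": 1},
  {"linear": [0, 0.05, -0.03], "twist": 0, "claw": 1},
  {"linear": [0, 0.06, 0], "twist": 0, "claw": 1},
  {"linear": [0, 0, 0], "twist": 0, "claw": 1},
])

```text
time_s: 9.57
position: [0.5423, -0.2312, 0.2064]
tool_rot: [[-0.998, 0.055, -0.016], [0.054, 0.998, 0.016], [0.016, 0.015, -1.0]]
force: [-0.3, 0.4, 0.2]
grip_width: 0.0855
```

Run:
```python
from h import *
p,W,o=caps('top'); 
cv2.imwrite('pics/b1.png',p[:,:,::-1])
q,W,o=caps('scene')
cv2.imwrite('pics/b2.png',q[:,:,::-1])
plan(.622,-.130,.16)
```

```text
top {'uv': [325.604, 199.0157], 'z': 0.0878, 'blob': [0.6284, -0.0022], 'sc': [0.6285, -0.003], 'a': 0.1628, 'sd': [0.0023, 0.0098], 'n': 447, 'br': 0.0249}
top {'uv': [389.2478, 201.7743], 'z': 0.088, 'blob': [0.6213, -0.1307], 'sc': [0.6204, -0.1307], 'a': -0.7926, 'sd': [0.0025, 0.0098], 'n': 452, 'br': 0.0252}
top {'uv': [251.2349, 208.1655], 'z': 0.0879, 'blob': [0.6112, 0.1483], 'sc': [0.6115, 0.1489], 'a': -1.0067, 'sd': [0.0026, 0.0096], 'n': 447, 'br': 0.025}
top {'uv': [325.3674, 267.4761], 'z': 0.0881, 'blob': [0.4893, -0.0003], 'sc': [0.4901, -0.0002], 'a': 0.4472, 'sd': [0.0026, 0.0098], 'n': 460, 'br': 0.0245}
top {'uv': [404.365, 282.6034], 'z': 0.0883, 'blob': [0.4578, -0.1562], 'sc': [0.4578, -0.1561], 'a': 1.5327, 'sd': [0.0024, 0.0099], 'n': 474, 'br': 0.025}
scene {'uv': [264.4399, 195.4502], 'z': 0.0869, 'blob': [0.463, -0.1541], 'sc': [0.46, -0.154], 'a': 1.5182, 'sd': [0.0026, 0.0094], 'n': 291, 'br': 0.0267}
scene {'uv': [320.8554, 227.1175], 'z': 0.0869, 'blob': [0.4945, 0.0016], 'sc': [0.4947, 0.0024], 'a': 0.4991, 'sd': [0.0025, 0.0094], 'n': 332, 'br': 0.0273}
scene {'uv': [240.8652, 252.5337], 'z': 0.0869, 'blob': [0.6264, -0.1282], 'sc': [0.6248, -0.1309], 'a': -0.8033, 'sd': [0.0027, 0.0095], 'n': 371, 'br': 0.0264}
scene {'uv': [293.9521, 275.9421], 'z': 0.0869, 'blob': [0.6335, -0.0003], 'sc': [0.6335, -0.0013], 'a': 0.1484, 'sd': [0.0023, 0.0098], 'n': 397, 'br': 0.0263}
scene {'uv': [365.2448, 294.8671], 'z': 0.0869, 'blob': [0.6158, 0.1502], 'sc': [0.6144, 0.1482], 'a': -1.0241, 'sd': [0.0025, 0.0098], 'n': 429, 'br': 0.0268}
scene {'uv': [178.8971, 183.2444], 'z': 0.1167, 'blob': [0.5319, -0.3348], 'sc': [0.5312, -0.3384], 'a': -0.0505, 'sd': [0.0027, 0.0097], 'n': 311, 'br': 0.0286}
t 9.68 pos [ 0.5409 -0.238   0.2062] psi 86.4 q7 1.91 F [-0.15 -0.74  0.08] Tq [-0.05  -0.012  0.028] w 0.0856
 tool shift [-0.0749  0.1124  0.046 ] twist 0 rows>= 2.3
```

View pics/b2.png

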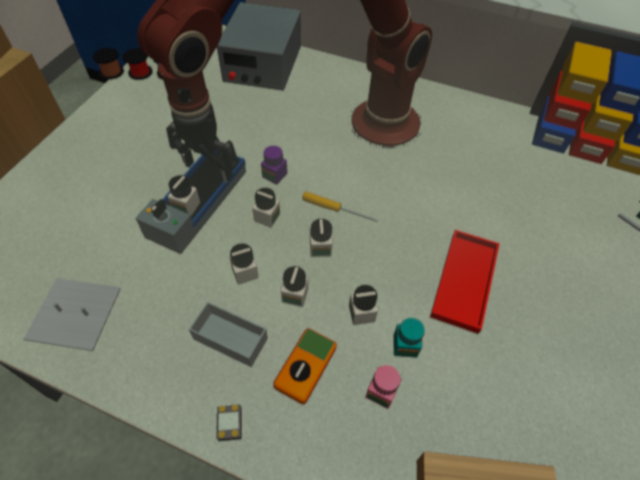

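View pics/b1.png

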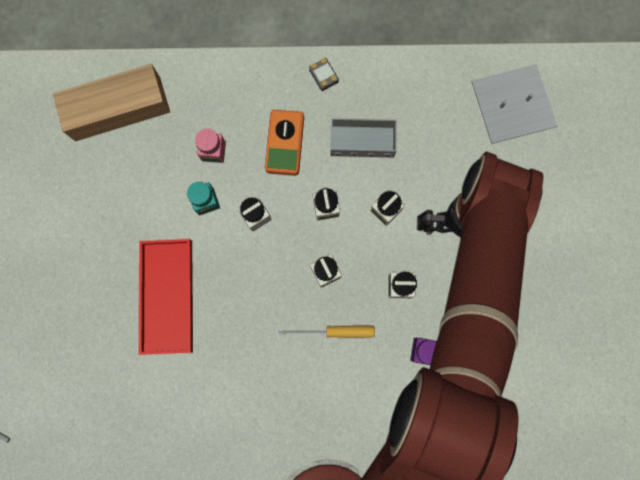

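The first jar stands on the shaker bed, with its cap at scene pixel (179,183). Next is the jar at (0.622, -0.130).

>>> apply_moves([
  {"linear": [-0.03, 0.045, 0], "twist": 0, "claw": 1},
  {"linear": [-0.03, 0.045, 0.01], "twist": 0, "claw": 1},
  {"linear": [-0.012, 0.016, 0.02], "twist": 0, "claw": 1},
  {"linear": [0, 0, 0.02], "twist": 0, "claw": 1},
  {"linear": [0, 0, 0], "twist": 0, "claw": 1},
])

```text
time_s: 10.3
position: [0.6187, -0.1478, 0.152]
tool_rot: [[-0.997, 0.081, -0.019], [0.081, 0.997, 0.001], [0.019, -0.0, -1.0]]
force: [-0.0, -0.3, 0.2]
grip_width: 0.0857
```

Run:
```python
from h import *
plan(.6225,-.1305,.066)
```

```text
t 10.3 pos [ 0.6187 -0.1478  0.152 ] psi 85.4 q7 1.71 F [-0.01 -0.27  0.2 ] Tq [-0.048  0.028 -0.006] w 0.0857
 tool shift [-0.0041  0.0176  0.086 ] twist 0 rows>= 1.4
```

>>> apply_moves([
  {"linear": [-0.004, 0.017, 0.02], "twist": 0, "claw": 1},
  {"linear": [0, 0, 0], "twist": 0, "claw": 1},
  {"linear": [0, 0, 0.02], "twist": 0, "claw": 1},
  {"linear": [0, 0, 0], "twist": 0, "claw": 1},
])

```text
time_s: 10.8
position: [0.623, -0.1415, 0.1144]
tool_rot: [[-0.996, 0.092, -0.016], [0.092, 0.996, -0.007], [0.016, -0.008, -1.0]]
force: [-0.8, -0.2, -0.7]
grip_width: 0.0849
```

Run:
```python
from h import *
plan(.6225,-.1305,.066)
```

```text
t 10.8 pos [ 0.623  -0.1415  0.1144] psi 84.7 q7 1.68 F [-0.81 -0.19 -0.67] Tq [ 0.024 -0.014  0.023] w 0.0849
 tool shift [0.0007 0.0113 0.0483] twist 0 rows>= 0.8
```

>>> apply_moves([
  {"linear": [0.001, 0.012, 0.01], "twist": 0, "claw": 1},
  {"linear": [0, 0.003, 0.016], "twist": 0, "claw": 1},
  {"linear": [0, 0, 0.016], "twist": 0, "claw": 1},
  {"linear": [0, 0, 0], "twist": 0, "claw": 1},
])

```text
time_s: 11.3
position: [0.624, -0.1279, 0.0724]
tool_rot: [[-0.996, 0.094, -0.012], [0.094, 0.996, -0.008], [0.011, -0.01, -1.0]]
force: [-1.0, 0.3, -0.7]
grip_width: 0.0856
```

Run:
```python
from h import *
plan(.6225,-.1305,.066)
```

```text
t 11.3 pos [ 0.624  -0.1279  0.0724] psi 84.6 q7 1.66 F [-1.04  0.31 -0.73] Tq [ 0.027 -0.016  0.022] w 0.0856
 tool shift [ 0.0011 -0.0026  0.0064] twist 0 rows>= 0.1
```

>>> apply_moves([
  {"linear": [0.001, -0.003, 0.007], "twist": 0, "claw": 1},
  {"linear": [0, 0, 0], "twist": 0, "claw": -1},
  {"linear": [0, 0, 0], "twist": 0, "claw": -1},
  {"linear": [0, 0, 0], "twist": 0, "claw": -1},
  {"linear": [0, 0, 0], "twist": 0, "claw": -1},
  {"linear": [0, 0, 0], "twist": 0, "claw": -1},
], newtons=30)

```text
time_s: 12.05
position: [0.6229, -0.1315, 0.0654]
tool_rot: [[-0.996, 0.094, -0.011], [0.094, 0.996, -0.009], [0.01, -0.01, -1.0]]
force: [-0.0, 1.0, -0.4]
grip_width: 0.0473
```

>>> apply_moves([
  {"linear": [0, 0, 0], "twist": 0.1, "claw": -1},
  {"linear": [0, 0, 0], "twist": 0.1, "claw": -1},
  {"linear": [0, 0, 0], "twist": 0.1, "claw": -1},
  {"linear": [0, 0, 0], "twist": 0.1, "claw": -1},
  {"linear": [0, 0, 0], "twist": 0, "claw": -1},
])

```text
time_s: 12.68
position: [0.623, -0.1316, 0.0653]
tool_rot: [[-0.875, 0.484, -0.011], [0.484, 0.875, -0.009], [0.005, -0.013, -1.0]]
force: [0.6, -0.2, -0.8]
grip_width: 0.0469
```

```bash
cat >> h.py <<'E'
def shot(name,u,v,fn='scene',w=120,h=100):
    p,W=cloud(fn); u=int(u-w/2); v=int(v-h/2)
    a=cv2.resize(p[v:v+h,u:u+w],None,fx=6,fy=6,interpolation=2); cv2.imwrite('pics/'+name,a[:,:,::-1]); print('crop',u,v,'f 6')
E
python3 - <<'E'
from h import *
plan(.6225,-.1305,.066)
shot('c1.png',245,265)
E
```

```text
t 12.68 pos [ 0.623  -0.1316  0.0653] psi 61.0 q7 1.36 F [ 0.61 -0.19 -0.81] Tq [-0.002  0.064 -0.023] w 0.0469
 tool shift [ 0.0009  0.0007 -0.0007] twist 0 rows>= 0.0
crop 185 215 f 6
```

View pics/c1.png

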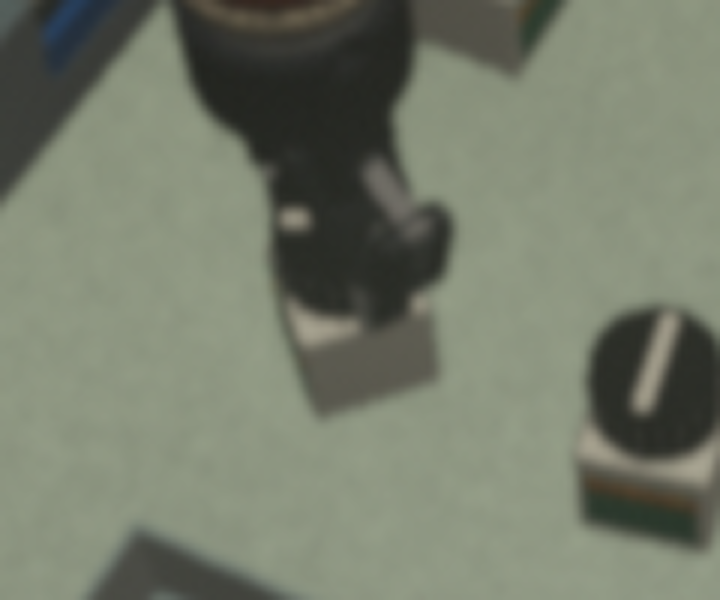

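Run:
```python
from h import *
edge('scene',[(322,417),(438,380)],0,(185,215),6)
edge('scene',[(308,350),(432,312)],.055,(185,215),6)
```

```text
[ 0.657 -0.128] [ 0.625 -0.096] len 0.045 yaw mod90 44.6
[ 0.66  -0.125] [ 0.628 -0.092] len 0.046 yaw mod90 44.1
```

>>> apply_moves([
  {"linear": [0, 0, 0], "twist": 0.1, "claw": -1},
  {"linear": [0, 0, 0], "twist": 0.1, "claw": -1},
  {"linear": [0, 0, 0], "twist": 0.1, "claw": -1},
  {"linear": [0, 0, 0], "twist": 0.05, "claw": -1},
  {"linear": [0, 0, 0], "twist": 0, "claw": -1},
])

```text
time_s: 13.35
position: [0.6215, -0.1326, 0.0654]
tool_rot: [[-0.654, 0.757, -0.014], [0.757, 0.654, -0.009], [0.003, -0.016, -1.0]]
force: [0.1, 0.2, -0.1]
grip_width: 0.0473
```

Run:
```python
from h import *
plan(.6225,-.1305,.066)
shot('c2.png',245,265)
```

```text
t 13.35 pos [ 0.6215 -0.1326  0.0654] psi 40.8 q7 1.1 F [ 0.06  0.16 -0.1 ] Tq [ 0.146 -0.006 -0.021] w 0.0473
 tool shift [ 0.0009  0.0021 -0.0007] twist 0 rows>= 0.0
crop 185 215 f 6
```

View pics/c2.png

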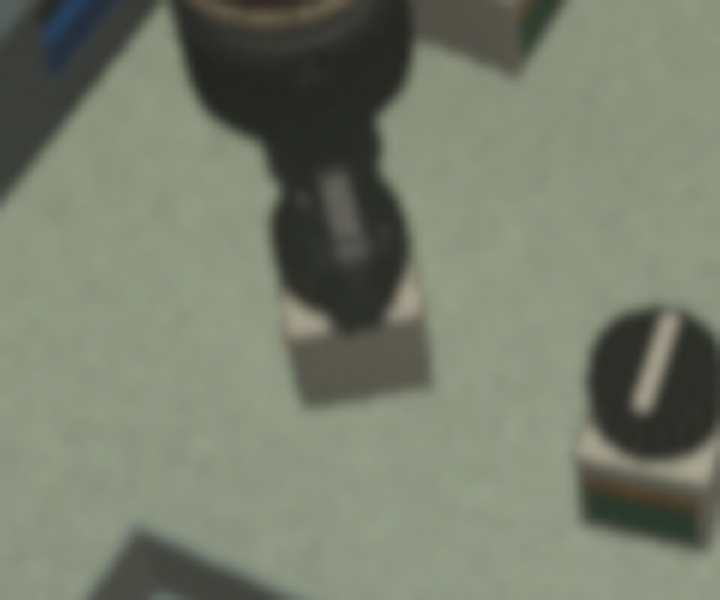

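Halfway through the twist (24°) the body hadn't turned at all. At 44° it had turned about 9°, so this cap was loose and is now home. This jar goes to the tray.

>>> apply_moves([
  {"linear": [0, 0, -0.03], "twist": 0, "claw": -1},
  {"linear": [0, 0, -0.03], "twist": -0.17, "claw": -1},
  {"linear": [0, 0, -0.03], "twist": -0.17, "claw": -1},
  {"linear": [0, 0, -0.03], "twist": -0.17, "claw": -1},
  {"linear": [0, 0, -0.03], "twist": -0.17, "claw": -1},
  {"linear": [0, 0, -0.01], "twist": -0.17, "claw": -1},
  {"linear": [0, 0, 0], "twist": 0, "claw": -1},
], newtons=40)

```text
time_s: 14.28
position: [0.619, -0.1301, 0.2212]
tool_rot: [[-0.999, -0.028, -0.03], [-0.028, 1.0, -0.006], [0.031, -0.005, -1.0]]
force: [0.5, -0.4, -5.8]
grip_width: 0.0469
```

Run:
```python
from h import *
plan(.516,.3365,.21,94)
print(env.get_state()['tool_rot'][:,2])
```

```text
t 14.28 pos [ 0.619  -0.1301  0.2212] psi 91.6 q7 1.78 F [ 0.5  -0.42 -5.83] Tq [-0.022 -0.031  0.01 ] w 0.0469
 tool shift [0.0897 0.4693 0.0118] twist -0.042 rows>= 7.6
[-0.03046654 -0.00551259 -0.99952059]
```

>>> apply_moves([
  {"linear": [0.011, 0.057, -0.001], "twist": 0, "claw": -1},
  {"linear": [0.011, 0.057, -0.001], "twist": 0, "claw": -1},
  {"linear": [0.011, 0.057, -0.001], "twist": 0, "claw": -1},
  {"linear": [0.011, 0.057, -0.001], "twist": 0, "claw": -1},
  {"linear": [0.011, 0.057, -0.001], "twist": 0, "claw": -1},
  {"linear": [0.011, 0.057, -0.001], "twist": 0, "claw": -1},
  {"linear": [0.011, 0.057, -0.001], "twist": 0, "claw": -1},
  {"linear": [0.009, 0.045, 0], "twist": -0.03, "claw": -1},
])

```text
time_s: 15.28
position: [0.5209, 0.3157, 0.2138]
tool_rot: [[-0.999, -0.025, -0.047], [-0.024, 1.0, -0.017], [0.047, -0.015, -0.999]]
force: [-0.4, 1.1, -5.2]
grip_width: 0.0469
```

>>> apply_moves([
  {"linear": [0, 0, 0], "twist": 0, "claw": -1},
  {"linear": [0, 0, 0], "twist": 0, "claw": -1},
])

```text
time_s: 15.52
position: [0.5167, 0.321, 0.2102]
tool_rot: [[-0.998, -0.031, -0.053], [-0.03, 0.999, -0.017], [0.053, -0.015, -0.998]]
force: [1.1, -0.4, -4.9]
grip_width: 0.0469
```

Run:
```python
from h import *
plan(.516,.3365,.12,95)
print(env.get_state()['tool_rot'][:,2])
```

```text
t 15.53 pos [0.5167 0.321  0.2102] psi 91.8 q7 1.03 F [ 1.14 -0.38 -4.9 ] Tq [-0.091 -0.162  0.012] w 0.0469
 tool shift [-0.0046  0.0168  0.0899] twist -0.056 rows>= 1.5
[-0.05278038 -0.01670898 -0.99846634]
```

>>> apply_moves([
  {"linear": [-0.004, 0.018, 0.02], "twist": -0.05, "claw": -1},
  {"linear": [0, 0.004, 0.03], "twist": 0, "claw": -1},
  {"linear": [0, 0, 0.025], "twist": 0, "claw": -1},
  {"linear": [0, 0, 0], "twist": 0, "claw": -1},
])

```text
time_s: 16.02
position: [0.5183, 0.3348, 0.1309]
tool_rot: [[-0.996, -0.068, -0.054], [-0.067, 0.998, -0.022], [0.055, -0.019, -0.998]]
force: [-0.8, -0.4, -4.9]
grip_width: 0.047
```

Run:
```python
from h import *
plan(.516,.3365,.073,95)
print(env.get_state()['tool_rot'][:,2])
```

```text
t 16.02 pos [0.5183 0.3348 0.1309] psi 93.9 q7 1.04 F [-0.79 -0.36 -4.92] Tq [ 0.022 -0.071  0.04 ] w 0.047
 tool shift [-0.001   0.0029  0.0579] twist -0.019 rows>= 0.9
[-0.05352536 -0.0222582  -0.99831839]
```

>>> apply_moves([
  {"linear": [-0.001, 0.003, 0.025], "twist": -0.02, "claw": -1},
  {"linear": [0, 0, 0.02], "twist": 0, "claw": -1},
  {"linear": [0, 0, 0], "twist": 0, "claw": -1},
])

```text
time_s: 16.4
position: [0.5212, 0.3341, 0.0881]
tool_rot: [[-0.996, -0.08, -0.047], [-0.079, 0.997, -0.021], [0.049, -0.017, -0.999]]
force: [0.4, 0.2, -4.4]
grip_width: 0.0469
```

>>> apply_moves([
  {"linear": [0, 0, 0.006], "twist": 0, "claw": -1},
  {"linear": [0, 0, 0], "twist": 0, "claw": -1},
])

```text
time_s: 16.65
position: [0.523, 0.3338, 0.0844]
tool_rot: [[-0.996, -0.078, -0.043], [-0.077, 0.997, -0.019], [0.044, -0.016, -0.999]]
force: [0.6, -0.1, -4.7]
grip_width: 0.0467
```

>>> apply_moves([
  {"linear": [0.006, 0.002, 0.006], "twist": 0, "claw": -1},
  {"linear": [0, 0, 0.004], "twist": 0, "claw": -1},
  {"linear": [0, 0, 0], "twist": 0, "claw": -1},
])

```text
time_s: 17.02
position: [0.5166, 0.336, 0.0755]
tool_rot: [[-0.996, -0.078, -0.041], [-0.078, 0.997, -0.017], [0.042, -0.014, -0.999]]
force: [-0.6, -0.3, -4.9]
grip_width: 0.0469
```

>>> apply_moves([
  {"linear": [0, 0, 0.004], "twist": 0, "claw": -1},
  {"linear": [0, 0, 0.001], "twist": 0, "claw": -1},
])

```text
time_s: 17.27
position: [0.5167, 0.3364, 0.0719]
tool_rot: [[-0.996, -0.078, -0.04], [-0.078, 0.997, -0.017], [0.041, -0.013, -0.999]]
force: [-3.0, -1.2, 4.7]
grip_width: 0.0467
```

>>> apply_moves([
  {"linear": [0, 0, 0], "twist": 0, "claw": 1},
  {"linear": [0, 0, 0], "twist": 0, "claw": 1},
  {"linear": [0, 0, 0], "twist": 0, "claw": 1},
  {"linear": [0, 0, -0.03], "twist": 0, "claw": 1},
  {"linear": [0, 0, -0.04], "twist": 0, "claw": 1},
  {"linear": [-0.02, -0.05, -0.02], "twist": 0, "claw": 1},
  {"linear": [-0.02, -0.05, 0], "twist": 0, "claw": 1},
  {"linear": [0, 0, 0], "twist": 0, "claw": 1},
])

```text
time_s: 18.27
position: [0.572, 0.2409, 0.1656]
tool_rot: [[-0.996, -0.081, -0.032], [-0.08, 0.997, -0.013], [0.033, -0.011, -0.999]]
force: [0.9, 0.8, -0.6]
grip_width: 0.0856
```

Run:
```python
from h import *
for n in ('top','scene'):
    p,W,o=caps(n,False); cv2.imwrite(f'pics/d_{n}.png',p[:,:,::-1])
    for r in o: print(n,r['sc'].round(4),round(np.degrees(r['a']),1),round(r['z'],3))
plan(.613,.1487,.066)
print(env.get_state()['tool_rot'][:,2])
```

```text
top [ 0.6285 -0.0032] 9.3 0.088
top [0.6115 0.1489] -57.7 0.088
top [ 4.894e-01 -4.000e-04] 25.8 0.088
top [ 0.4577 -0.1561] 87.3 0.088
top [ 0.5259 -0.3403] -4.7 0.118
scene [ 0.4601 -0.1535] 88.7 0.086
scene [0.4947 0.0024] 27.5 0.087
scene [ 0.6341 -0.001 ] 8.0 0.087
scene [0.515 0.335] -34.4 0.093
scene [0.6142 0.1484] -58.5 0.087
scene [ 0.5317 -0.3383] -1.9 0.117
t 18.38 pos [0.5691 0.2473 0.1654] psi 95.1 q7 1.21 F [-0.31  0.09  0.05] Tq [ 0.025 -0.034 -0.025] w 0.0857
 tool shift [-0.0385 -0.1016  0.0986] twist 0 rows>= 2.3
[-0.03497325 -0.00866292 -0.9993507 ]
```

View pics/d_scene.png

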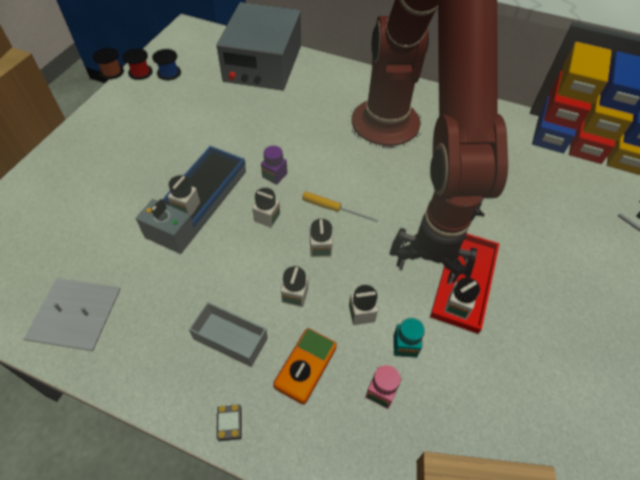

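The second jar stands in the tray at scene pixel (464,292). Its stripe is 34° off the body, which fits a cap at home. Next is the jar at (0.613, 0.149).

>>> apply_moves([
  {"linear": [-0.018, -0.05, 0], "twist": 0, "claw": 1},
  {"linear": [-0.018, -0.045, 0], "twist": 0, "claw": 1},
  {"linear": [0, 0, 0.01], "twist": 0, "claw": 1},
  {"linear": [0, 0, 0.02], "twist": 0, "claw": 1},
  {"linear": [0, 0, 0], "twist": 0, "claw": 1},
])

```text
time_s: 19.0
position: [0.6086, 0.1686, 0.1318]
tool_rot: [[-0.993, -0.107, -0.04], [-0.107, 0.994, 0.001], [0.04, 0.005, -0.999]]
force: [-0.4, 0.1, 0.6]
grip_width: 0.0852
```

Run:
```python
from h import *
plan(.613,.1487,.066)
```

```text
t 19.0 pos [0.6086 0.1686 0.1318] psi 96.2 q7 1.37 F [-0.4   0.08  0.56] Tq [ 0.003 -0.01   0.006] w 0.0852
 tool shift [-0.0049 -0.0206  0.0655] twist 0 rows>= 1.1
```

>>> apply_moves([
  {"linear": [-0.005, -0.021, 0.005], "twist": 0, "claw": 1},
  {"linear": [0, -0.006, 0.015], "twist": 0, "claw": 1},
  {"linear": [0, 0, 0.02], "twist": 0, "claw": 1},
  {"linear": [0, 0, 0], "twist": 0, "claw": 1},
])

```text
time_s: 19.5
position: [0.6152, 0.1432, 0.0903]
tool_rot: [[-0.993, -0.111, -0.039], [-0.111, 0.994, 0.002], [0.038, 0.007, -0.999]]
force: [0.1, 0.5, 0.7]
grip_width: 0.0856
```

Run:
```python
from h import *
plan(.613,.1487,.066)
```

```text
t 19.5 pos [0.6152 0.1432 0.0903] psi 96.4 q7 1.41 F [0.05 0.52 0.73] Tq [ 0.005 -0.049 -0.043] w 0.0856
 tool shift [0.0006 0.0056 0.0244] twist 0 rows>= 0.4
```

>>> apply_moves([
  {"linear": [0.001, 0.006, 0.012], "twist": 0, "claw": 1},
  {"linear": [0, 0, 0.011], "twist": 0, "claw": 1},
  {"linear": [0, 0, 0], "twist": 0, "claw": 1},
])

```text
time_s: 19.88
position: [0.613, 0.1501, 0.0667]
tool_rot: [[-0.993, -0.111, -0.037], [-0.111, 0.994, 0.003], [0.037, 0.007, -0.999]]
force: [-0.2, -0.1, -0.1]
grip_width: 0.0853
```

Run:
```python
from h import *
plan(.613,.1487,.066)
```

```text
t 19.88 pos [0.613  0.1501 0.0667] psi 96.4 q7 1.4 F [-0.25 -0.07 -0.06] Tq [ 0.011 -0.038 -0.027] w 0.0853
 tool shift [ 0.0001 -0.0014  0.0007] twist 0 rows>= 0.0
```

>>> apply_moves([
  {"linear": [0, -0.001, 0], "twist": 0, "claw": -1},
  {"linear": [0, 0, 0], "twist": 0, "claw": -1},
  {"linear": [0, 0, 0], "twist": 0, "claw": -1},
  {"linear": [0, 0, 0], "twist": 0, "claw": -1},
  {"linear": [0, 0, 0], "twist": 0, "claw": -1},
], newtons=30)

```text
time_s: 20.5
position: [0.6138, 0.1494, 0.0676]
tool_rot: [[-0.993, -0.111, -0.035], [-0.111, 0.994, 0.004], [0.034, 0.008, -0.999]]
force: [-0.7, 0.7, -1.5]
grip_width: 0.047
```

>>> apply_moves([
  {"linear": [0, 0, 0], "twist": 0.1, "claw": -1},
  {"linear": [0, 0, 0], "twist": 0.1, "claw": -1},
  {"linear": [0, 0, 0], "twist": 0.1, "claw": -1},
  {"linear": [0, 0, 0], "twist": 0.1, "claw": -1},
  {"linear": [0, 0, 0], "twist": 0, "claw": -1},
])

```text
time_s: 21.12
position: [0.6114, 0.1525, 0.0678]
tool_rot: [[-0.955, 0.294, -0.04], [0.294, 0.956, 0.008], [0.041, -0.004, -0.999]]
force: [-0.5, -0.3, -0.6]
grip_width: 0.0471
```

Run:
```python
from h import *
plan(.613,.1487,.066)
shot('e1.png',367,305)
```

```text
t 21.12 pos [0.6114 0.1525 0.0678] psi 72.9 q7 1.1 F [-0.49 -0.34 -0.59] Tq [-0.023 -0.078  0.02 ] w 0.0471
 tool shift [-0.0028 -0.0031  0.0017] twist 0 rows>= 0.1
crop 307 255 f 6
```

View pics/e1.png

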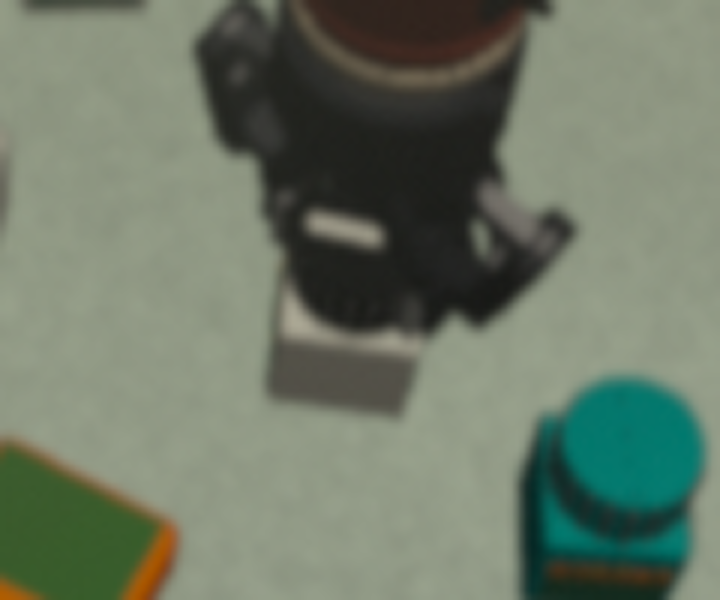

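Run:
```python
from h import *
edge('scene',[(268,397),(402,416)],0,(307,255),6)
edge('scene',[(280,340),(416,352)],.055,(307,255),6)
```

```text
[0.639 0.137] [0.627 0.184] len 0.048 yaw mod90 14.8
[0.644 0.139] [0.629 0.183] len 0.046 yaw mod90 18.1
```

>>> apply_moves([
  {"linear": [0, 0, 0], "twist": 0.1, "claw": -1},
  {"linear": [0, 0, 0], "twist": 0.1, "claw": -1},
  {"linear": [0, 0, 0], "twist": 0.1, "claw": -1},
  {"linear": [0, 0, 0], "twist": 0.06, "claw": -1},
  {"linear": [0, 0, 0], "twist": 0, "claw": -1},
])

```text
time_s: 21.8
position: [0.6086, 0.1576, 0.0682]
tool_rot: [[-0.79, 0.611, -0.046], [0.611, 0.791, 0.017], [0.047, -0.015, -0.999]]
force: [-1.6, 0.5, -0.4]
grip_width: 0.0471
```

Run:
```python
from h import *
plan(.613,.1487,.066)
shot('e2.png',367,305)
```

```text
t 21.8 pos [0.6086 0.1576 0.0682] psi 52.3 q7 0.82 F [-1.63  0.5  -0.36] Tq [0.097 0.061 0.007] w 0.0471
 tool shift [-0.009  -0.0043  0.0018] twist 0 rows>= 0.2
crop 307 255 f 6
```

View pics/e2.png

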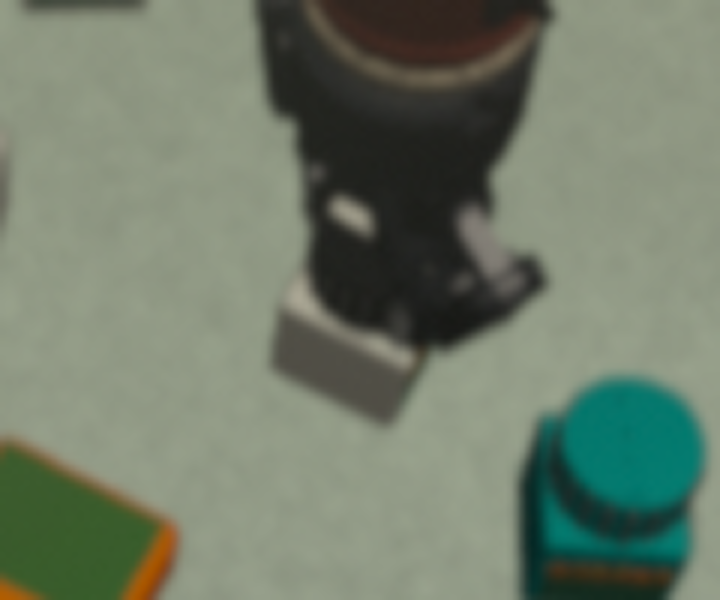

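This one is tight: the body followed after about 6° (15–17° of body turn for a 23.5° twist, then more). It goes to the shaker's middle slot.

>>> apply_moves([
  {"linear": [0, 0, -0.03], "twist": 0, "claw": -1},
  {"linear": [0, 0, -0.04], "twist": 0, "claw": -1},
  {"linear": [0, 0, -0.04], "twist": 0, "claw": -1},
  {"linear": [0, 0, -0.035], "twist": 0, "claw": -1},
  {"linear": [0, 0, 0], "twist": 0, "claw": -1},
], newtons=40)

```text
time_s: 22.48
position: [0.6141, 0.1506, 0.21]
tool_rot: [[-0.792, 0.608, -0.055], [0.608, 0.794, 0.009], [0.049, -0.026, -0.998]]
force: [-0.3, 0.2, -6.1]
grip_width: 0.0469
```

Run:
```python
from h import *
plan(.456,-.334,.215,55)
print(env.get_state()['tool_rot'][:,2])
```

```text
t 22.48 pos [0.6141 0.1506 0.21  ] psi 52.5 q7 0.79 F [-0.32  0.24 -6.12] Tq [-0.038 -0.195 -0.017] w 0.0469
 tool shift [-0.1694 -0.4808 -0.0009] twist -0.043 rows>= 8.2
[-0.05472193  0.00937608 -0.99845761]
```

>>> apply_moves([
  {"linear": [-0.02, -0.056, -0.001], "twist": 0, "claw": -1},
  {"linear": [-0.02, -0.056, -0.001], "twist": 0, "claw": -1},
  {"linear": [-0.02, -0.056, -0.001], "twist": 0, "claw": -1},
  {"linear": [-0.02, -0.056, -0.001], "twist": 0, "claw": -1},
  {"linear": [-0.02, -0.056, -0.001], "twist": 0, "claw": -1},
  {"linear": [-0.02, -0.056, -0.001], "twist": 0, "claw": -1},
  {"linear": [-0.02, -0.056, -0.001], "twist": 0, "claw": -1},
  {"linear": [-0.02, -0.056, -0.001], "twist": 0, "claw": -1},
])

```text
time_s: 23.48
position: [0.4605, -0.3076, 0.2002]
tool_rot: [[-0.803, 0.59, -0.084], [0.591, 0.806, 0.017], [0.078, -0.037, -0.996]]
force: [1.6, -0.4, -4.5]
grip_width: 0.0466
```

>>> apply_moves([
  {"linear": [-0.01, -0.03, 0], "twist": 0, "claw": -1},
  {"linear": [0, 0, 0], "twist": 0, "claw": -1},
  {"linear": [0, 0, 0], "twist": 0, "claw": -1},
])

```text
time_s: 23.85
position: [0.4427, -0.3434, 0.1935]
tool_rot: [[-0.795, 0.598, -0.096], [0.6, 0.8, 0.019], [0.089, -0.042, -0.995]]
force: [1.2, 0.4, -4.4]
grip_width: 0.047
```

Run:
```python
from h import *
plan(.456,-.334,.1,55)
print(env.get_state()['tool_rot'][:,2])
```

```text
t 23.85 pos [ 0.4427 -0.3434  0.1935] psi 53.2 q7 1.66 F [ 1.23  0.41 -4.41] Tq [ 0.003 -0.267  0.011] w 0.047
 tool shift [-0.0133  0.0194  0.092 ] twist -0.031 rows>= 1.5
[-0.09641809  0.01949605 -0.99514997]
```

The tool has picked up an inward lean of about 5.6°, because loaded rows sag and the next row starts from the sagged pose. I'll place this jar, then press its flat foot gently on the bed to bring the tool upright again.

>>> apply_moves([
  {"linear": [-0.012, 0.014, 0.04], "twist": -0.03, "claw": -1},
  {"linear": [0, 0, 0.03], "twist": 0, "claw": -1},
  {"linear": [0, 0, 0], "twist": 0, "claw": -1},
])

```text
time_s: 24.22
position: [0.4562, -0.3323, 0.1183]
tool_rot: [[-0.818, 0.567, -0.097], [0.567, 0.823, 0.023], [0.093, -0.036, -0.995]]
force: [0.1, 0.1, -4.3]
grip_width: 0.0466
```

Run:
```python
from h import *
plan(.460,-.335,.1,55)
print(env.get_state()['tool_rot'][:,2])
```

```text
t 24.23 pos [ 0.4562 -0.3323  0.1183] psi 55.5 q7 1.68 F [ 0.13  0.09 -4.31] Tq [-0.03  -0.125 -0.008] w 0.0466
 tool shift [-0.0063  0.0005  0.0178] twist 0.008 rows>= 0.3
[-0.09713287  0.02334897 -0.9949975 ]
```

>>> apply_moves([
  {"linear": [-0.006, 0, 0.01], "twist": 0, "claw": -1},
  {"linear": [0, 0, 0.006], "twist": 0, "claw": -1},
  {"linear": [0, 0, 0.004], "twist": 0, "claw": -1},
])

```text
time_s: 24.6
position: [0.4625, -0.3349, 0.0991]
tool_rot: [[-0.821, 0.564, -0.092], [0.565, 0.825, 0.021], [0.088, -0.035, -0.996]]
force: [0.4, -0.1, -2.7]
grip_width: 0.0466
```

>>> apply_moves([
  {"linear": [0, 0, 0.004], "twist": 0, "claw": -1},
  {"linear": [0, 0, 0.004], "twist": 0, "claw": -1},
])

```text
time_s: 24.85
position: [0.4626, -0.3353, 0.0986]
tool_rot: [[-0.821, 0.565, -0.088], [0.565, 0.825, 0.021], [0.085, -0.033, -0.996]]
force: [-4.9, 4.2, 17.9]
grip_width: 0.0471
```

Run:
```python
from h import *
plan(.460,-.335,.1,55)
print(env.get_state()['tool_rot'][:,2])
```

```text
t 24.85 pos [ 0.4626 -0.3353  0.0986] psi 55.6 q7 1.69 F [-4.86  4.15 17.93] Tq [1.315 0.98  0.046] w 0.0471
 tool shift [ 0.0025 -0.0012 -0.0011] twist 0.01 rows>= 0.1
[-0.08847096  0.02122174 -0.99585266]
```

>>> apply_moves([
  {"linear": [0, 0, 0.004], "twist": 0, "claw": -1},
  {"linear": [0, 0, 0.004], "twist": 0, "claw": -1},
  {"linear": [0, 0, 0.004], "twist": 0, "claw": -1},
  {"linear": [0, 0, 0.004], "twist": 0, "claw": -1},
])

```text
time_s: 25.35
position: [0.4621, -0.3353, 0.0985]
tool_rot: [[-0.821, 0.566, -0.081], [0.566, 0.824, 0.022], [0.079, -0.027, -0.996]]
force: [-3.9, 3.8, 13.5]
grip_width: 0.047
```

Run:
```python
from h import *
plan(.460,-.335,.1,55)
print(env.get_state()['tool_rot'][:,2])
```

```text
t 25.35 pos [ 0.4621 -0.3353  0.0985] psi 55.5 q7 1.7 F [-3.85  3.75 13.53] Tq [1.09  0.796 0.057] w 0.047
 tool shift [ 0.002  -0.0009 -0.0013] twist 0.009 rows>= 0.1
[-0.08093966  0.02239592 -0.99646736]
```

>>> apply_moves([
  {"linear": [0.004, 0, 0.004], "twist": 0, "claw": -1},
  {"linear": [0.004, 0, 0.004], "twist": 0, "claw": -1},
  {"linear": [0.004, 0, 0.004], "twist": 0, "claw": -1},
  {"linear": [0.004, 0, 0.004], "twist": 0, "claw": -1},
])

```text
time_s: 25.85
position: [0.4591, -0.3336, 0.0981]
tool_rot: [[-0.822, 0.568, -0.049], [0.568, 0.823, 0.004], [0.042, -0.024, -0.999]]
force: [0.1, 0.3, 9.4]
grip_width: 0.0465
```

Run:
```python
from h import *
plan(.460,-.335,.1,55)
print(env.get_state()['tool_rot'][:,2])
```

```text
t 25.85 pos [ 0.4591 -0.3336  0.0981] psi 55.4 q7 1.7 F [0.07 0.3  9.4 ] Tq [ 0.338 -0.326  0.023] w 0.0465
 tool shift [-0.0015 -0.0007 -0.0019] twist 0.007 rows>= 0.0
[-0.04856561  0.00447433 -0.99880997]
```

Inward shifts under pressure correct it quickly: the lean dropped from 0.084 to 0.049. A few more of the same.

>>> apply_moves([
  {"linear": [0.005, 0, 0.004], "twist": 0, "claw": -1},
  {"linear": [0.005, 0, 0.004], "twist": 0, "claw": -1},
  {"linear": [0.005, 0, 0.004], "twist": 0, "claw": -1},
  {"linear": [0.004, 0, 0.003], "twist": 0, "claw": -1},
])

```text
time_s: 26.35
position: [0.4573, -0.3326, 0.0985]
tool_rot: [[-0.822, 0.569, -0.01], [0.57, 0.822, -0.019], [-0.002, -0.021, -1.0]]
force: [1.5, -0.3, 4.3]
grip_width: 0.0471
```

Run:
```python
from h import *
plan(.460,-.335,.1,55)
print(env.get_state()['tool_rot'][:,2])
```

```text
t 26.35 pos [ 0.4573 -0.3326  0.0985] psi 55.3 q7 1.71 F [ 1.48 -0.26  4.26] Tq [ 0.192 -0.212  0.008] w 0.0471
 tool shift [-0.0036 -0.0005 -0.0015] twist 0.005 rows>= 0.1
[-0.01016421 -0.01893497 -0.99976905]
```

>>> apply_moves([
  {"linear": [0, 0, 0], "twist": 0, "claw": 1},
  {"linear": [0, 0, 0], "twist": 0, "claw": 1},
  {"linear": [0, 0, 0], "twist": 0, "claw": 1},
  {"linear": [0, 0, -0.03], "twist": 0, "claw": 1},
  {"linear": [0, 0, -0.04], "twist": 0, "claw": 1},
  {"linear": [0.027, 0.049, -0.02], "twist": 0, "claw": 1},
  {"linear": [0.027, 0.049, 0], "twist": 0, "claw": 1},
  {"linear": [0.027, 0.049, 0], "twist": 0, "claw": 1},
])

```text
time_s: 27.35
position: [0.4749, -0.1673, 0.1879]
tool_rot: [[-0.814, 0.581, -0.01], [0.581, 0.814, -0.023], [-0.005, -0.025, -1.0]]
force: [1.0, -0.6, -0.5]
grip_width: 0.0854
```

>>> apply_moves([
  {"linear": [0.027, 0.049, 0], "twist": 0, "claw": 1},
  {"linear": [0.02, 0.036, 0], "twist": 0, "claw": 1},
  {"linear": [0, 0, 0], "twist": 0, "claw": 1},
  {"linear": [0, 0, 0], "twist": 0, "claw": 1},
])

```text
time_s: 27.85
position: [0.4859, -0.0626, 0.1847]
tool_rot: [[-0.819, 0.573, -0.012], [0.573, 0.819, -0.021], [-0.002, -0.024, -1.0]]
force: [-0.2, -0.7, -0.1]
grip_width: 0.0853
```

Run:
```python
from h import *
for n in ('top','scene'):
    p,W,o=caps(n,False); cv2.imwrite(f'pics/f_{n}.png',p[:,:,::-1])
    for r in o: print(n,r['sc'].round(4),round(np.degrees(r['a']),1),round(r['z'],3))
plan(.492,.001,.066)
print(env.get_state()['tool_rot'][:,2])
```

```text
top [ 0.6287 -0.0029] 9.5 0.088
top [0.5147 0.3374] -34.9 0.094
top [0.4935 0.0034] 36.4 0.088
top [ 0.4576 -0.1601] 86.6 0.088
top [ 0.6163 -0.3459] 7.3 0.123
top [ 0.5442 -0.3191] -10.6 0.118
top [ 0.4561 -0.3336] 81.5 0.119
scene [ 0.4599 -0.1547] 89.0 0.087
scene [0.4944 0.0024] 27.9 0.087
scene [ 0.6335 -0.0013] 8.5 0.087
scene [0.5148 0.335 ] -34.7 0.093
scene [ 0.4591 -0.3301] 82.4 0.117
scene [ 0.5496 -0.3177] -8.1 0.117
t 27.95 pos [ 0.4859 -0.0629  0.1847] psi 55.0 q7 1.17 F [-0.18  0.66 -0.8 ] Tq [0.018 0.013 0.01 ] w 0.0856
 tool shift [0.0319 0.0586 0.1173] twist 0 rows>= 2.2
[-0.01219725 -0.02075898 -0.9997101 ]
```

View pics/f_scene.png

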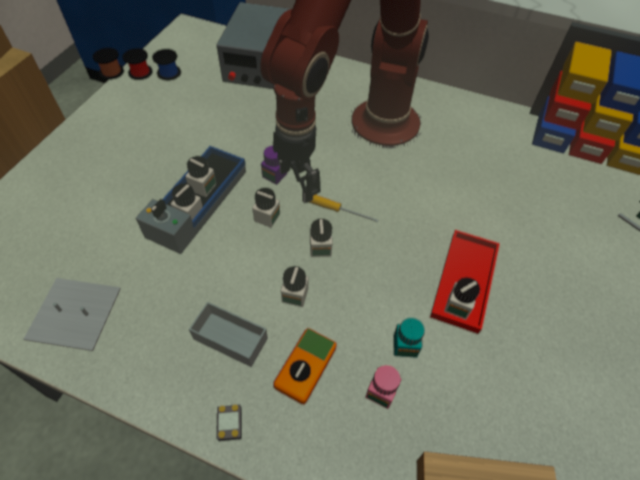

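Two jars are on the shaker, at scene pixels (199,172) and (186,199). The first one has shifted about 25 mm towards the control box and the jar side, so I'll zoom in on it.

Run:
```python
from h import *
p,W=cloud('scene'); q,_=cloud('top')
a=cv2.resize(p[140:250,130:250],None,fx=3.3,fy=3.3,interpolation=2); b=cv2.resize(q[190:300,440:560],None,fx=3.3,fy=3.3,interpolation=2)
cv2.imwrite('pics/g.png',np.hstack([a,b])[:,:,::-1])
```

```text
(no output)
```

View pics/g.png

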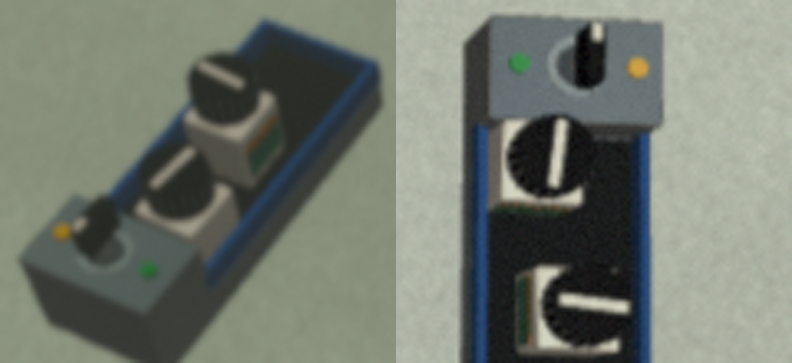

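It stands upright in the bed's corner, inside the frame, so I'll leave it there. Next is the jar at (0.492, 0.001).

>>> apply_moves([
  {"linear": [0.019, 0.035, 0.02], "twist": 0, "claw": 1},
  {"linear": [0.019, 0.035, 0.03], "twist": 0, "claw": 1},
  {"linear": [0, 0, 0.01], "twist": 0, "claw": 1},
  {"linear": [0, 0, 0], "twist": 0, "claw": 1},
])

```text
time_s: 28.55
position: [0.4967, 0.0098, 0.1225]
tool_rot: [[-0.811, 0.584, -0.008], [0.584, 0.811, -0.024], [-0.008, -0.024, -1.0]]
force: [-0.1, 0.0, 0.1]
grip_width: 0.0851
```

Run:
```python
from h import *
plan(.492,.001,.066)
```

```text
t 28.55 pos [0.4967 0.0098 0.1225] psi 54.2 q7 1.04 F [-0.13  0.05  0.05] Tq [ 0.049 -0.02   0.018] w 0.0851
 tool shift [-0.0009 -0.0086  0.0567] twist 0 rows>= 0.9
```

>>> apply_moves([
  {"linear": [-0.001, -0.01, 0.02], "twist": 0, "claw": 1},
  {"linear": [0, 0, 0.02], "twist": 0, "claw": 1},
  {"linear": [0, 0, 0.008], "twist": 0, "claw": 1},
  {"linear": [0, 0, 0], "twist": 0, "claw": 1},
])

```text
time_s: 29.05
position: [0.4941, -0.0068, 0.0769]
tool_rot: [[-0.806, 0.593, -0.0], [0.592, 0.805, -0.027], [-0.015, -0.022, -1.0]]
force: [1.1, -0.2, 0.6]
grip_width: 0.0853
```

Run:
```python
from h import *
plan(.492,.001,.066)
```

```text
t 29.05 pos [ 0.4941 -0.0068  0.0769] psi 53.7 q7 1.08 F [ 1.13 -0.19  0.56] Tq [ 0.024 -0.007 -0.003] w 0.0853
 tool shift [0.0064 0.0053 0.0107] twist 0 rows>= 0.2
```

>>> apply_moves([
  {"linear": [0.007, 0.006, 0.008], "twist": 0, "claw": 1},
  {"linear": [0, 0, 0.002], "twist": 0, "claw": 1},
  {"linear": [0, 0, 0], "twist": 0, "claw": 1},
])

```text
time_s: 29.42
position: [0.493, 0.0025, 0.0676]
tool_rot: [[-0.805, 0.593, 0.003], [0.592, 0.805, -0.026], [-0.018, -0.019, -1.0]]
force: [0.1, 0.6, -0.5]
grip_width: 0.0854
```

Run:
```python
from h import *
plan(.492,.001,.066)
```

```text
t 29.43 pos [0.493  0.0025 0.0676] psi 53.6 q7 1.07 F [ 0.11  0.56 -0.5 ] Tq [ 0.059  0.008 -0.018] w 0.0854
 tool shift [-0.     -0.0018  0.0016] twist 0 rows>= 0.0
```

>>> apply_moves([
  {"linear": [0, -0.001, 0.001], "twist": 0, "claw": -1},
  {"linear": [0, 0, 0], "twist": 0, "claw": -1},
  {"linear": [0, 0, 0], "twist": 0, "claw": -1},
  {"linear": [0, 0, 0], "twist": 0, "claw": -1},
  {"linear": [0, 0, 0], "twist": 0, "claw": -1},
], newtons=30)

```text
time_s: 30.05
position: [0.4922, 0.0011, 0.0671]
tool_rot: [[-0.805, 0.593, 0.003], [0.593, 0.805, -0.027], [-0.018, -0.02, -1.0]]
force: [-0.3, 0.7, 0.4]
grip_width: 0.0473
```

>>> apply_moves([
  {"linear": [0, 0, 0], "twist": 0.1, "claw": -1},
  {"linear": [0, 0, 0], "twist": 0.1, "claw": -1},
  {"linear": [0, 0, 0], "twist": 0.1, "claw": -1},
  {"linear": [0, 0, 0], "twist": 0.1, "claw": -1},
  {"linear": [0, 0, 0], "twist": 0, "claw": -1},
])

```text
time_s: 30.68
position: [0.4917, 0.0003, 0.0669]
tool_rot: [[-0.5, 0.866, 0.002], [0.866, 0.5, -0.028], [-0.025, -0.012, -1.0]]
force: [-0.4, -0.6, 2.1]
grip_width: 0.0471
```

Run:
```python
from h import *
plan(.492,.001,.066)
shot('i1.png',323,237)
```

```text
t 30.68 pos [4.917e-01 3.000e-04 6.690e-02] psi 30.0 q7 0.81 F [-0.38 -0.64  2.08] Tq [-0.131  0.041 -0.027] w 0.0471
 tool shift [0.0004 0.0006 0.0009] twist 0 rows>= 0.0
crop 263 187 f 6
```

View pics/i1.png

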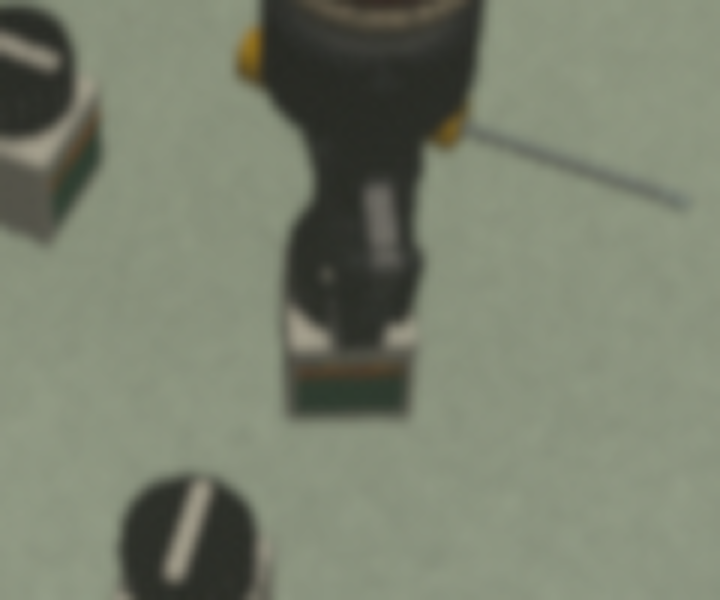

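Run:
```python
from h import *
edge('scene',[(290,415),(406,415)],0,(263,187),6)
edge('scene',[(286,354),(412,352)],.055,(263,187),6)
```

```text
[ 0.52  -0.009] [0.502 0.032] len 0.045 yaw mod90 23.9
[ 0.53  -0.007] [0.51  0.035] len 0.047 yaw mod90 25.0
```

>>> apply_moves([
  {"linear": [0, 0, 0], "twist": 0.1, "claw": -1},
  {"linear": [0, 0, 0], "twist": 0.1, "claw": -1},
  {"linear": [0, 0, 0], "twist": 0.1, "claw": -1},
  {"linear": [0, 0, 0], "twist": 0.06, "claw": -1},
  {"linear": [0, 0, 0], "twist": 0, "claw": -1},
])

```text
time_s: 31.35
position: [0.4922, 0.0033, 0.0667]
tool_rot: [[-0.164, 0.986, 0.002], [0.986, 0.164, -0.023], [-0.023, -0.001, -1.0]]
force: [-0.7, -1.3, 1.5]
grip_width: 0.0472
```

Run:
```python
from h import *
plan(.492,.001,.066)
shot('i2.png',323,237)
```

```text
t 31.35 pos [0.4922 0.0033 0.0667] psi 9.5 q7 0.57 F [-0.67 -1.26  1.52] Tq [-0.164  0.147  0.007] w 0.0472
 tool shift [-0.0023 -0.0006  0.0007] twist 0 rows>= 0.0
crop 263 187 f 6
```

View pics/i2.png

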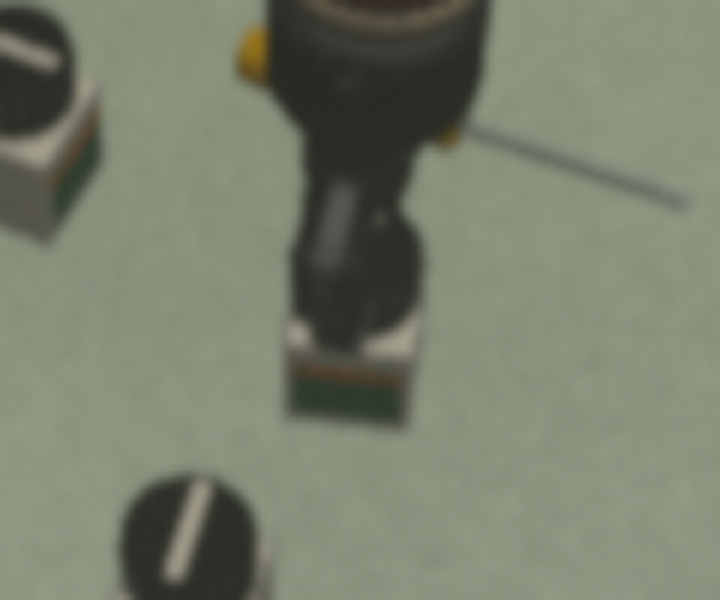

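Loose: the body didn't move in the first 24°, then turned about 9° at the stop. This jar goes to the tray's middle slot.

>>> apply_moves([
  {"linear": [0, 0, -0.03], "twist": 0, "claw": -1},
  {"linear": [0, 0, -0.03], "twist": -0.18, "claw": -1},
  {"linear": [0, 0, -0.03], "twist": -0.18, "claw": -1},
  {"linear": [0, 0, -0.03], "twist": -0.18, "claw": -1},
  {"linear": [0, 0, -0.02], "twist": -0.18, "claw": -1},
  {"linear": [0, 0, -0.01], "twist": -0.18, "claw": -1},
  {"linear": [0, 0, -0.005], "twist": -0.18, "claw": -1},
  {"linear": [0, 0, -0.003], "twist": -0.18, "claw": -1},
], newtons=40)

```text
time_s: 32.4
position: [0.4842, 0.0069, 0.2213]
tool_rot: [[-0.996, 0.092, -0.019], [0.093, 0.995, -0.027], [0.016, -0.029, -0.999]]
force: [0.4, -0.0, -4.7]
grip_width: 0.0467
```

Run:
```python
from h import *
plan(.442,.334,.2,83.5)
print(env.get_state()['tool_rot'][:,2])
```

```text
t 32.4 pos [0.4842 0.0069 0.2213] psi 84.7 q7 1.47 F [ 0.43 -0.   -4.74] Tq [ 0.098 -0.067  0.007] w 0.0467
 tool shift [0.072  0.3222 0.0132] twist 0.021 rows>= 5.3
[-0.01897504 -0.02688228 -0.9994585 ]
```

>>> apply_moves([
  {"linear": [0.012, 0.055, 0], "twist": 0, "claw": -1},
  {"linear": [0.012, 0.055, 0], "twist": 0, "claw": -1},
  {"linear": [0.012, 0.055, 0], "twist": 0, "claw": -1},
  {"linear": [0.012, 0.055, 0], "twist": 0, "claw": -1},
  {"linear": [0.012, 0.055, 0], "twist": 0, "claw": -1},
  {"linear": [0.012, 0.052, 0], "twist": 0, "claw": -1},
  {"linear": [0, 0, 0], "twist": 0, "claw": -1},
  {"linear": [0, 0, 0], "twist": 0, "claw": -1},
])

```text
time_s: 33.4
position: [0.4375, 0.3413, 0.2016]
tool_rot: [[-0.995, 0.089, -0.033], [0.09, 0.995, -0.039], [0.029, -0.041, -0.999]]
force: [0.2, -0.5, -4.2]
grip_width: 0.047
```

Run:
```python
from h import *
plan(.443,.334,.073,83.5)
print(env.get_state()['tool_rot'][:,2])
```

```text
t 33.4 pos [0.4375 0.3413 0.2016] psi 84.9 q7 0.84 F [ 0.16 -0.5  -4.17] Tq [-0.019 -0.086  0.036] w 0.047
 tool shift [-0.0099 -0.0014  0.1285] twist 0.024 rows>= 2.1
[-0.03292028 -0.03858954 -0.99871272]
```

>>> apply_moves([
  {"linear": [-0.008, -0.001, 0.04], "twist": 0.02, "claw": -1},
  {"linear": [0, 0, 0.035], "twist": 0, "claw": -1},
  {"linear": [0, 0, 0.02], "twist": 0, "claw": -1},
  {"linear": [0, 0, 0], "twist": 0, "claw": -1},
])

```text
time_s: 33.9
position: [0.4439, 0.3298, 0.1031]
tool_rot: [[-0.993, 0.115, -0.034], [0.117, 0.992, -0.042], [0.029, -0.045, -0.999]]
force: [0.2, 0.5, -4.8]
grip_width: 0.047
```

Run:
```python
from h import *
plan(.444,.336,.073,83.5)
print(env.get_state()['tool_rot'][:,2])
```

```text
t 33.9 pos [0.4439 0.3298 0.1031] psi 83.4 q7 0.85 F [ 0.19  0.51 -4.79] Tq [-0.003 -0.065  0.01 ] w 0.047
 tool shift [-0.0002  0.0076  0.0298] twist -0.002 rows>= 0.5
[-0.03370161 -0.04162904 -0.99856458]
```

>>> apply_moves([
  {"linear": [0, 0.007, 0.015], "twist": 0, "claw": -1},
  {"linear": [0, 0, 0.01], "twist": 0, "claw": -1},
  {"linear": [0, 0, 0.004], "twist": 0, "claw": -1},
  {"linear": [0, 0, 0.003], "twist": 0, "claw": -1},
])

```text
time_s: 34.4
position: [0.4459, 0.3357, 0.0739]
tool_rot: [[-0.993, 0.117, -0.03], [0.118, 0.992, -0.039], [0.025, -0.042, -0.999]]
force: [-6.7, -4.4, 24.4]
grip_width: 0.0468
```

Run:
```python
from h import *
plan(.444,.336,.073,83.5)
print(env.get_state()['tool_rot'][:,2])
```

```text
t 34.4 pos [0.4459 0.3357 0.0739] psi 83.3 q7 0.85 F [-6.7  -4.35 24.43] Tq [-0.848  1.335 -0.008] w 0.0468
 tool shift [0.0019 0.0001 0.0009] twist -0.004 rows>= 0.0
[-0.03021777 -0.03889981 -0.99878611]
```

>>> apply_moves([
  {"linear": [0.003, -0.003, 0.001], "twist": 0, "claw": -1},
  {"linear": [0.003, -0.003, 0.002], "twist": 0, "claw": -1},
  {"linear": [0.003, -0.003, 0.003], "twist": 0, "claw": -1},
  {"linear": [0.003, -0.003, 0.003], "twist": 0, "claw": -1},
])

```text
time_s: 34.9
position: [0.4409, 0.3324, 0.0731]
tool_rot: [[-0.993, 0.117, -0.007], [0.117, 0.993, -0.02], [0.005, -0.021, -1.0]]
force: [-0.3, 0.6, 12.5]
grip_width: 0.0471
```

Run:
```python
from h import *
plan(.444,.336,.073,83.5)
print(env.get_state()['tool_rot'][:,2])
```

```text
t 34.9 pos [0.4409 0.3324 0.0731] psi 83.3 q7 0.85 F [-0.28  0.58 12.54] Tq [ 0.498 -0.414 -0.027] w 0.0471
 tool shift [-0.0027  0.0039  0.    ] twist -0.004 rows>= 0.1
[-0.00744056 -0.01987763 -0.99977473]
```

>>> apply_moves([
  {"linear": [0.003, -0.003, 0.003], "twist": 0, "claw": -1},
  {"linear": [0.003, -0.003, 0.002], "twist": 0, "claw": -1},
  {"linear": [0.002, -0.002, 0.001], "twist": 0, "claw": -1},
  {"linear": [0, 0, 0], "twist": 0, "claw": 1},
  {"linear": [0, 0, 0], "twist": 0, "claw": 1},
  {"linear": [0, 0, 0], "twist": 0, "claw": 1},
  {"linear": [0, 0, -0.03], "twist": 0, "claw": 1},
  {"linear": [0, 0, -0.04], "twist": 0, "claw": 1},
])

```text
time_s: 35.9
position: [0.4319, 0.3258, 0.1379]
tool_rot: [[-0.993, 0.117, -0.008], [0.117, 0.993, -0.021], [0.006, -0.022, -1.0]]
force: [0.2, 0.3, -0.2]
grip_width: 0.0853
```

Run:
```python
from h import *
plan(.631,-.002,.18)
print(env.get_state()['tool_rot'][:,2])
```

```text
t 35.9 pos [0.4319 0.3258 0.1379] psi 83.3 q7 0.84 F [ 0.25  0.32 -0.19] Tq [ 0.057 -0.012 -0.025] w 0.0853
 tool shift [-0.2358 -0.3032 -0.0367] twist 0 rows>= 6.2
[-0.00844263 -0.02145945 -0.99973407]
```

>>> apply_moves([
  {"linear": [0, 0, -0.04], "twist": 0, "claw": 1},
  {"linear": [-0.038, -0.048, 0], "twist": 0, "claw": 1},
  {"linear": [-0.038, -0.048, 0], "twist": 0, "claw": 1},
  {"linear": [-0.038, -0.048, 0], "twist": 0, "claw": 1},
  {"linear": [-0.038, -0.048, 0], "twist": 0, "claw": 1},
  {"linear": [-0.025, -0.03, 0], "twist": 0, "claw": 1},
  {"linear": [0, 0, 0], "twist": 0, "claw": 1},
])

```text
time_s: 36.78
position: [0.5844, 0.0799, 0.1826]
tool_rot: [[-0.994, 0.111, -0.014], [0.111, 0.994, -0.022], [0.011, -0.024, -1.0]]
force: [0.3, -0.8, -0.3]
grip_width: 0.0853
```

Run:
```python
from h import *
for n in ('top','scene'):
    p,W,o=caps(n,False); cv2.imwrite(f'pics/k_{n}.png',p[:,:,::-1])
    for r in o: print(n,r['sc'].round(4),round(np.degrees(r['a']),1),round(r['z'],3))
plan(.631,-.002,.066)
print(env.get_state()['tool_rot'][:,2])
```

```text
top [ 0.6295 -0.003 ] 9.5 0.088
top [0.5146 0.3375] -34.0 0.094
top [ 0.4577 -0.1562] 87.5 0.088
top [0.437  0.3302] 56.0 0.094
top [ 0.6164 -0.3464] -49.3 0.123
top [ 0.5443 -0.3191] -10.6 0.118
top [ 0.4561 -0.3333] 82.1 0.118
scene [ 0.4599 -0.1535] 87.4 0.087
scene [0.4364 0.3337] 54.4 0.093
scene [ 0.6346 -0.0011] 8.4 0.087
scene [0.5148 0.3352] -34.7 0.093
scene [ 0.4586 -0.3306] 80.7 0.117
scene [ 0.5496 -0.3177] -8.1 0.117
t 36.88 pos [0.5827 0.0847 0.1825] psi 84.0 q7 1.34 F [ 0.1   0.78 -0.11] Tq [0.043 0.047 0.038] w 0.0852
 tool shift [-0.0587 -0.0787  0.1174] twist 0 rows>= 2.4
[-0.01525987 -0.01917754 -0.99969963]
```

View pics/k_scene.png

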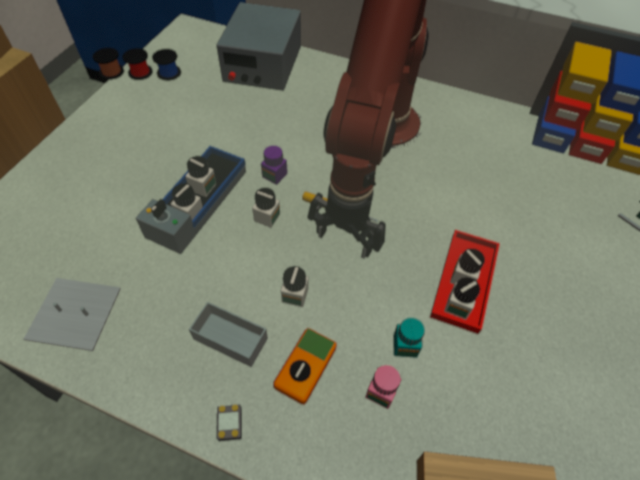

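Two jars stand in the tray, at scene pixels (469,263) and (464,293), and two on the shaker. Next is the jar at (0.631, -0.002), whose body yaw starts at about 9°.

>>> apply_moves([
  {"linear": [-0.03, -0.042, 0.02], "twist": 0, "claw": 1},
  {"linear": [-0.026, -0.036, 0.02], "twist": 0, "claw": 1},
  {"linear": [0, 0, 0.02], "twist": 0, "claw": 1},
  {"linear": [0, 0, 0], "twist": 0, "claw": 1},
])

```text
time_s: 37.38
position: [0.6276, 0.0107, 0.1209]
tool_rot: [[-0.996, 0.088, -0.02], [0.088, 0.996, -0.011], [0.019, -0.013, -1.0]]
force: [0.5, 0.5, 0.3]
grip_width: 0.0853
```

Run:
```python
from h import *
plan(.6315,-.002,.066)
```

```text
t 37.38 pos [0.6276 0.0107 0.1209] psi 85.0 q7 1.49 F [0.52 0.46 0.32] Tq [ 0.026  0.008 -0.023] w 0.0853
 tool shift [-0.006  -0.0116  0.0549] twist 0 rows>= 0.9
```

>>> apply_moves([
  {"linear": [-0.006, -0.013, 0.01], "twist": 0, "claw": 1},
  {"linear": [0, -0.003, 0.02], "twist": 0, "claw": 1},
  {"linear": [0, 0, 0.014], "twist": 0, "claw": 1},
  {"linear": [0, 0, 0], "twist": 0, "claw": 1},
])

```text
time_s: 37.88
position: [0.6328, -0.0038, 0.0777]
tool_rot: [[-0.997, 0.082, -0.016], [0.082, 0.997, -0.01], [0.015, -0.012, -1.0]]
force: [-0.2, 0.1, 0.3]
grip_width: 0.0851
```

Run:
```python
from h import *
plan(.6315,-.002,.066)
```

```text
t 37.88 pos [ 0.6328 -0.0038  0.0777] psi 85.3 q7 1.52 F [-0.15  0.08  0.33] Tq [-0.014 -0.06   0.026] w 0.0851
 tool shift [0.0012 0.0018 0.0117] twist 0 rows>= 0.2
```

>>> apply_moves([
  {"linear": [0.001, 0.002, 0.011], "twist": 0, "claw": 1},
  {"linear": [0, 0, 0], "twist": 0, "claw": 1},
  {"linear": [0, 0, 0], "twist": 0, "claw": -1},
  {"linear": [0, 0, 0], "twist": 0, "claw": -1},
  {"linear": [0, 0, 0], "twist": 0, "claw": -1},
  {"linear": [0, 0, 0], "twist": 0, "claw": -1},
  {"linear": [0, 0, 0], "twist": 0, "claw": -1},
], newtons=30)

```text
time_s: 38.75
position: [0.633, -0.0014, 0.0681]
tool_rot: [[-0.997, 0.081, -0.012], [0.081, 0.997, -0.01], [0.011, -0.011, -1.0]]
force: [0.7, -0.2, -1.1]
grip_width: 0.0472
```

>>> apply_moves([
  {"linear": [0, 0, 0], "twist": 0.1, "claw": -1},
  {"linear": [0, 0, 0], "twist": 0.1, "claw": -1},
  {"linear": [0, 0, 0], "twist": 0.1, "claw": -1},
  {"linear": [0, 0, 0], "twist": 0.1, "claw": -1},
  {"linear": [0, 0, 0], "twist": 0, "claw": -1},
])

```text
time_s: 39.38
position: [0.6326, -0.0021, 0.0683]
tool_rot: [[-0.881, 0.473, -0.013], [0.473, 0.881, -0.011], [0.006, -0.016, -1.0]]
force: [0.3, 0.1, -0.4]
grip_width: 0.0472
```

Run:
```python
from h import *
plan(.6315,-.002,.066)
shot('m1.png',296,284)
```

```text
t 39.38 pos [ 0.6326 -0.0021  0.0683] psi 61.8 q7 1.22 F [ 0.27  0.06 -0.43] Tq [ 0.025  0.013 -0.048] w 0.0472
 tool shift [ 0.001  -0.0004  0.0023] twist 0 rows>= 0.0
crop 236 234 f 6
```

View pics/m1.png

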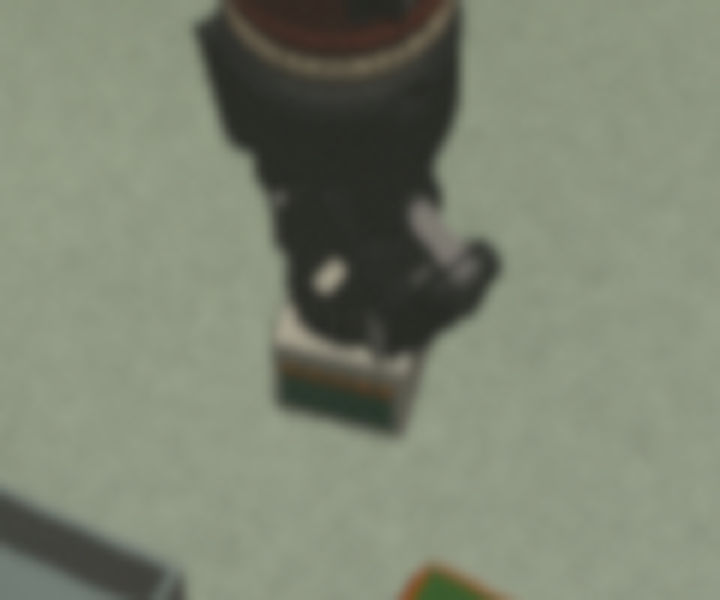

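Run:
```python
from h import *
edge('scene',[(280,405),(400,436)],0,(236,234),6)
edge('scene',[(275,343),(412,372)],.055,(236,234),6)
```

```text
[ 0.656 -0.019] [0.65  0.026] len 0.046 yaw mod90 7.7
[ 0.66  -0.017] [0.651 0.032] len 0.049 yaw mod90 10.3
```

>>> apply_moves([
  {"linear": [0, 0, 0], "twist": 0.1, "claw": -1},
  {"linear": [0, 0, 0], "twist": 0.1, "claw": -1},
  {"linear": [0, 0, 0], "twist": 0.1, "claw": -1},
  {"linear": [0, 0, 0], "twist": 0.06, "claw": -1},
  {"linear": [0, 0, 0], "twist": 0, "claw": -1},
])

```text
time_s: 40.05
position: [0.6298, -0.0004, 0.0684]
tool_rot: [[-0.657, 0.754, -0.02], [0.754, 0.657, -0.007], [0.008, -0.019, -1.0]]
force: [-1.5, -0.5, 0.6]
grip_width: 0.0469
```

Run:
```python
from h import *
plan(.6315,-.002,.066)
shot('m2.png',296,284)
```

```text
t 40.05 pos [ 6.298e-01 -4.000e-04  6.840e-02] psi 41.1 q7 0.94 F [-1.55 -0.53  0.6 ] Tq [0.055 0.141 0.026] w 0.0469
 tool shift [-0.0023  0.0002  0.0024] twist 0 rows>= 0.1
crop 236 234 f 6
```

View pics/m2.png

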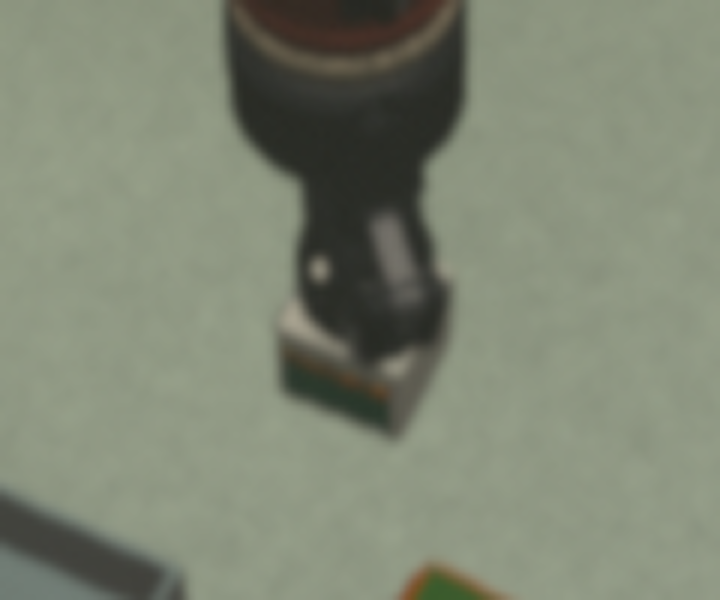

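Loose again: the body stayed at 9° over the first 24° of twist, then turned about 9° at the stop. This jar goes to the tray's third slot.

>>> apply_moves([
  {"linear": [0, 0, -0.03], "twist": 0, "claw": -1},
  {"linear": [0, 0, -0.04], "twist": 0, "claw": -1},
  {"linear": [0, 0, -0.04], "twist": 0, "claw": -1},
  {"linear": [0, 0, -0.035], "twist": 0, "claw": -1},
  {"linear": [0, 0, 0], "twist": 0, "claw": -1},
], newtons=40)

```text
time_s: 40.72
position: [0.6306, 0.0009, 0.2098]
tool_rot: [[-0.662, 0.749, -0.03], [0.749, 0.662, -0.007], [0.014, -0.027, -1.0]]
force: [0.1, 0.1, -5.5]
grip_width: 0.047
```

Run:
```python
from h import *
plan(.367,.332,.2,42)
print(env.get_state()['tool_rot'][:,2])
```

```text
t 40.73 pos [0.6306 0.0009 0.2098] psi 41.5 q7 0.89 F [ 0.06  0.09 -5.49] Tq [-0.027 -0.162 -0.02 ] w 0.047
 tool shift [0.4225 0.0223 0.0153] twist -0.009 rows>= 6.8
[-0.02976979 -0.00701183 -0.99953219]
```

>>> apply_moves([
  {"linear": [0.06, 0.003, 0], "twist": 0, "claw": -1},
  {"linear": [0.06, 0.003, 0], "twist": 0, "claw": -1},
  {"linear": [0.06, 0.003, 0], "twist": 0, "claw": -1},
  {"linear": [0.06, 0.003, 0], "twist": 0, "claw": -1},
  {"linear": [0.06, 0.003, 0], "twist": 0, "claw": -1},
  {"linear": [0.06, 0.003, 0], "twist": 0, "claw": -1},
  {"linear": [0.06, 0.003, 0], "twist": 0, "claw": -1},
  {"linear": [0, 0, 0], "twist": 0, "claw": -1},
])

```text
time_s: 41.72
position: [0.3501, 0.3352, 0.1949]
tool_rot: [[-0.668, 0.742, -0.054], [0.744, 0.668, -0.024], [0.019, -0.056, -0.998]]
force: [0.7, -0.6, -4.6]
grip_width: 0.0469
```

Run:
```python
from h import *
plan(.368,.332,.2,42)
print(env.get_state()['tool_rot'][:,2])
```

```text
t 41.73 pos [0.3501 0.3352 0.1949] psi 42.0 q7 0.17 F [ 0.71 -0.56 -4.56] Tq [-0.047 -0.189  0.022] w 0.0469
 tool shift [-0.0142  0.0109 -0.006 ] twist -0.0 rows>= 0.3
[-0.0542058  -0.02363158 -0.99825011]
```

>>> apply_moves([
  {"linear": [-0.014, 0.011, 0.02], "twist": 0, "claw": -1},
  {"linear": [0, 0, 0.03], "twist": 0, "claw": -1},
  {"linear": [0, 0, 0.02], "twist": 0, "claw": -1},
  {"linear": [0, 0, 0], "twist": 0, "claw": -1},
])

```text
time_s: 42.22
position: [0.3611, 0.3265, 0.1154]
tool_rot: [[-0.672, 0.738, -0.06], [0.74, 0.671, -0.034], [0.016, -0.067, -0.998]]
force: [0.2, -0.4, -4.3]
grip_width: 0.0469
```

Run:
```python
from h import *
plan(.370,.334,.076,42)
print(env.get_state()['tool_rot'][:,2])
```

```text
t 42.23 pos [0.3611 0.3265 0.1154] psi 42.3 q7 0.25 F [ 0.18 -0.38 -4.31] Tq [ 0.069 -0.066 -0.004] w 0.0469
 tool shift [-0.001   0.0142  0.0385] twist 0.005 rows>= 0.7
[-0.06032911 -0.03373273 -0.99760839]
```

>>> apply_moves([
  {"linear": [0, 0.016, 0], "twist": 0, "claw": -1},
  {"linear": [0, 0.002, 0.006], "twist": 0, "claw": -1},
  {"linear": [0, 0, 0.01], "twist": 0, "claw": -1},
  {"linear": [0, 0, 0], "twist": 0, "claw": -1},
])

```text
time_s: 42.72
position: [0.3728, 0.3356, 0.0963]
tool_rot: [[-0.672, 0.738, -0.063], [0.741, 0.671, -0.037], [0.015, -0.071, -0.997]]
force: [0.6, 0.7, -4.3]
grip_width: 0.0466
```

Run:
```python
from h import *
plan(.370,.334,.076,42)
print(env.get_state()['tool_rot'][:,2])
```

```text
t 42.73 pos [0.3728 0.3356 0.0963] psi 42.2 q7 0.26 F [ 0.6   0.68 -4.3 ] Tq [ 0.027 -0.128  0.066] w 0.0466
 tool shift [ 0.0004 -0.0017  0.0205] twist 0.004 rows>= 0.3
[-0.0628742  -0.03709978 -0.99733166]
```

>>> apply_moves([
  {"linear": [0, -0.001, 0.012], "twist": 0, "claw": -1},
  {"linear": [0, 0, 0.007], "twist": 0, "claw": -1},
  {"linear": [0, 0, 0.002], "twist": 0, "claw": -1},
  {"linear": [0, 0, 0.002], "twist": 0, "claw": -1},
])

```text
time_s: 43.22
position: [0.3708, 0.3338, 0.0754]
tool_rot: [[-0.671, 0.739, -0.063], [0.741, 0.671, -0.035], [0.016, -0.07, -0.997]]
force: [-3.2, -2.8, 18.1]
grip_width: 0.0469
```

Run:
```python
from h import *
plan(.370,.334,.076,42)
print(env.get_state()['tool_rot'][:,2])
```

```text
t 43.23 pos [0.3708 0.3338 0.0754] psi 42.2 q7 0.28 F [-3.16 -2.81 18.06] Tq [-0.531  0.782  0.063] w 0.0469
 tool shift [ 0.0007 -0.0005 -0.0006] twist 0.004 rows>= 0.0
[-0.06276357 -0.0350589  -0.99741246]
```

>>> apply_moves([
  {"linear": [0, -0.004, 0.002], "twist": 0, "claw": -1},
  {"linear": [0, -0.004, 0.003], "twist": 0, "claw": -1},
  {"linear": [0, -0.004, 0.003], "twist": 0, "claw": -1},
  {"linear": [0, -0.004, 0.003], "twist": 0, "claw": -1},
  {"linear": [0, -0.004, 0.003], "twist": 0, "claw": -1},
  {"linear": [0, -0.004, 0.003], "twist": 0, "claw": -1},
])

```text
time_s: 43.98
position: [0.3681, 0.3311, 0.0741]
tool_rot: [[-0.671, 0.741, -0.025], [0.741, 0.671, 0.002], [0.018, -0.018, -1.0]]
force: [0.3, 0.5, 13.0]
grip_width: 0.0469
```

Run:
```python
from h import *
plan(.370,.334,.076,42)
print(env.get_state()['tool_rot'][:,2])
```

```text
t 43.98 pos [0.3681 0.3311 0.0741] psi 42.2 q7 0.3 F [ 0.3   0.54 13.01] Tq [ 0.45  -0.095  0.067] w 0.0469
 tool shift [ 0.0009  0.0033 -0.002 ] twist 0.003 rows>= 0.1
[-0.02535266  0.00176745 -0.99967701]
```

>>> apply_moves([
  {"linear": [0, -0.002, 0.001], "twist": 0, "claw": -1},
  {"linear": [0, 0, 0], "twist": 0, "claw": 1},
  {"linear": [0, 0, 0], "twist": 0, "claw": 1},
  {"linear": [0, 0, 0], "twist": 0, "claw": 1},
  {"linear": [0, 0, -0.03], "twist": 0, "claw": 1},
  {"linear": [0, 0, -0.04], "twist": 0, "claw": 1},
  {"linear": [0, 0, -0.04], "twist": 0, "claw": 1},
  {"linear": [0, 0, 0], "twist": 0, "claw": 1},
])

```text
time_s: 44.98
position: [0.369, 0.3288, 0.1853]
tool_rot: [[-0.671, 0.741, -0.028], [0.741, 0.671, -0.001], [0.018, -0.021, -1.0]]
force: [0.1, -0.3, -0.3]
grip_width: 0.0857
```

Run:
```python
from h import *
plan(.459,-.155,.18,60)
print(env.get_state()['tool_rot'][:,2])
```

```text
t 44.98 pos [0.369  0.3288 0.1853] psi 42.2 q7 0.22 F [ 0.13 -0.28 -0.32] Tq [-0.004 -0.027 -0.014] w 0.0857
 tool shift [-0.4191 -0.2579  0.0033] twist -0.311 rows>= 7.9
[-0.02790426 -0.00113148 -0.99960996]
```

>>> apply_moves([
  {"linear": [-0.055, -0.011, 0], "twist": 0, "claw": 1},
  {"linear": [-0.055, -0.011, 0], "twist": 0, "claw": 1},
  {"linear": [-0.055, -0.011, 0], "twist": 0, "claw": 1},
  {"linear": [-0.055, -0.011, 0], "twist": 0, "claw": 1},
  {"linear": [-0.04, -0.01, 0], "twist": 0, "claw": 1},
  {"linear": [0, 0, 0], "twist": -0.16, "claw": 1},
  {"linear": [0, 0, 0], "twist": -0.16, "claw": 1},
  {"linear": [0, 0, 0], "twist": 0, "claw": 1},
])

```text
time_s: 45.98
position: [0.5023, 0.0928, 0.1715]
tool_rot: [[-0.875, 0.482, -0.045], [0.482, 0.876, -0.007], [0.036, -0.028, -0.999]]
force: [0.0, 0.8, -0.5]
grip_width: 0.0851
```

Run:
```python
from h import *
for n in ('top','scene'):
    p,W,o=caps(n,False); cv2.imwrite(f'pics/o_{n}.png',p[:,:,::-1])
    for r in o: print(n,r['sc'].round(4),round(np.degrees(r['a']),1),round(r['z'],3))
plan(.459,-.155,.16,60)
print(env.get_state()['tool_rot'][:,2])
```

```text
top [0.5151 0.337 ] -35.4 0.094
top [ 0.4577 -0.1562] 87.5 0.089
top [0.4367 0.33  ] 55.1 0.094
top [0.3658 0.3326] -33.0 0.094
top [ 0.6164 -0.3464] -49.3 0.123
top [ 0.5442 -0.3192] -10.8 0.118
top [ 0.4561 -0.3334] 81.9 0.118
scene [ 0.46   -0.1536] 87.1 0.087
scene [0.3643 0.3316] -33.9 0.092
scene [0.4357 0.3331] 56.0 0.093
scene [0.515  0.3349] -34.3 0.093
scene [ 0.4591 -0.3301] 82.4 0.117
scene [ 0.5499 -0.3177] -9.1 0.117
t 46.08 pos [0.5023 0.0935 0.1718] psi 61.2 q7 1.02 F [-0.36  0.29 -0.2 ] Tq [ 0.024 -0.03  -0.015] w 0.0853
 tool shift [-0.0823 -0.2382  0.0154] twist 0.021 rows>= 4.0
[-0.04488871 -0.00671268 -0.99896944]
```

View pics/o_scene.png

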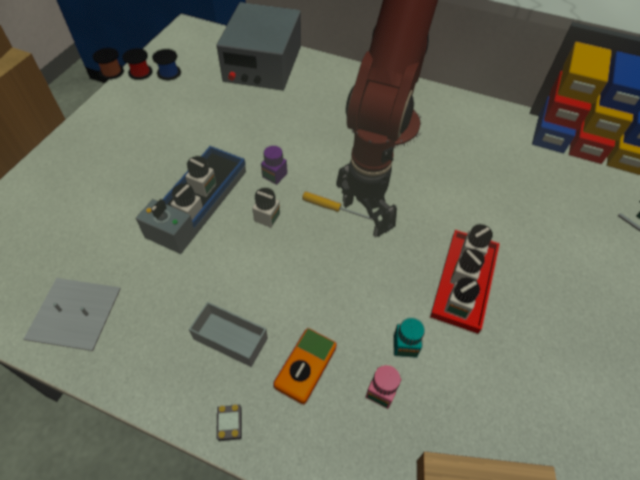

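Three jars now stand in the tray. The last one is at (0.459, -0.155), with a starting body yaw of about 87°.

>>> apply_moves([
  {"linear": [-0.02, -0.057, 0], "twist": 0, "claw": 1},
  {"linear": [-0.02, -0.057, 0], "twist": 0, "claw": 1},
  {"linear": [-0.02, -0.057, 0], "twist": 0, "claw": 1},
  {"linear": [-0.02, -0.057, 0], "twist": 0, "claw": 1},
  {"linear": [0, 0, 0.01], "twist": 0, "claw": 1},
  {"linear": [0, 0, 0], "twist": 0, "claw": 1},
])

```text
time_s: 46.82
position: [0.4628, -0.1468, 0.1629]
tool_rot: [[-0.874, 0.483, -0.044], [0.484, 0.875, -0.006], [0.036, -0.027, -0.999]]
force: [-0.5, -0.1, 0.2]
grip_width: 0.0852
```

Run:
```python
from h import *
plan(.459,-.155,.066,60)
print(env.get_state()['tool_rot'][:,2])
```

```text
t 46.83 pos [ 0.4628 -0.1468  0.1629] psi 61.1 q7 1.49 F [-0.46 -0.1   0.23] Tq [ 0.012 -0.021 -0.013] w 0.0852
 tool shift [-0.0042 -0.0064  0.097 ] twist 0.019 rows>= 1.6
[-0.04446696 -0.00616986 -0.9989918 ]
```

>>> apply_moves([
  {"linear": [-0.004, -0.006, 0.03], "twist": 0, "claw": 1},
  {"linear": [0, 0, 0.03], "twist": 0, "claw": 1},
  {"linear": [0, 0, 0.02], "twist": 0, "claw": 1},
  {"linear": [0, 0, 0], "twist": 0, "claw": 1},
])

```text
time_s: 47.32
position: [0.4635, -0.1468, 0.0813]
tool_rot: [[-0.88, 0.474, -0.041], [0.474, 0.88, -0.004], [0.035, -0.023, -0.999]]
force: [0.1, 0.3, -0.8]
grip_width: 0.0855
```

Run:
```python
from h import *
plan(.459,-.155,.067,60)
print(env.get_state()['tool_rot'][:,2])
```

```text
t 47.33 pos [ 0.4635 -0.1468  0.0813] psi 61.7 q7 1.54 F [ 0.11  0.3  -0.78] Tq [ 0.044 -0.063  0.029] w 0.0855
 tool shift [-0.0005 -0.0091  0.0145] twist 0.03 rows>= 0.3
[-0.04145647 -0.00385856 -0.99913286]
```

>>> apply_moves([
  {"linear": [0, -0.01, 0.01], "twist": 0, "claw": 1},
  {"linear": [0, 0, 0.004], "twist": 0, "claw": 1},
  {"linear": [0, 0, 0], "twist": 0, "claw": 1},
])

```text
time_s: 47.7
position: [0.4597, -0.1549, 0.0684]
tool_rot: [[-0.881, 0.472, -0.038], [0.472, 0.882, -0.005], [0.031, -0.022, -0.999]]
force: [0.1, 0.2, 0.6]
grip_width: 0.0855
```

Run:
```python
from h import *
plan(.459,-.155,.067,60)
```

```text
t 47.7 pos [ 0.4597 -0.1549  0.0684] psi 61.9 q7 1.57 F [0.08 0.24 0.63] Tq [-0.018 -0.038  0.04 ] w 0.0855
 tool shift [ 0.0005 -0.0004  0.0014] twist 0.032 rows>= 0.2
```

>>> apply_moves([
  {"linear": [0, 0, 0.001], "twist": 0, "claw": -1},
  {"linear": [0, 0, 0], "twist": 0, "claw": -1},
  {"linear": [0, 0, 0], "twist": 0, "claw": -1},
  {"linear": [0, 0, 0], "twist": 0, "claw": -1},
  {"linear": [0, 0, 0], "twist": 0, "claw": -1},
], newtons=30)

```text
time_s: 48.32
position: [0.46, -0.1554, 0.0683]
tool_rot: [[-0.881, 0.472, -0.036], [0.473, 0.881, -0.005], [0.03, -0.022, -0.999]]
force: [-0.3, -1.2, 0.2]
grip_width: 0.0471
```

>>> apply_moves([
  {"linear": [0, 0, 0], "twist": 0.1, "claw": -1},
  {"linear": [0, 0, 0], "twist": 0.1, "claw": -1},
  {"linear": [0, 0, 0], "twist": 0.1, "claw": -1},
  {"linear": [0, 0, 0], "twist": 0.1, "claw": -1},
  {"linear": [0, 0, 0], "twist": 0, "claw": -1},
])

```text
time_s: 48.95
position: [0.4566, -0.1497, 0.0686]
tool_rot: [[-0.621, 0.782, -0.045], [0.783, 0.622, 0.005], [0.032, -0.032, -0.999]]
force: [-1.7, -0.6, 1.6]
grip_width: 0.0473
```

Run:
```python
from h import *
plan(.459,-.155,.067,60)
shot('q1.png',267,207)
```

```text
t 48.95 pos [ 0.4566 -0.1497  0.0686] psi 38.5 q7 1.29 F [-1.69 -0.61  1.61] Tq [-0.018  0.098 -0.021] w 0.0473
 tool shift [-0.0057 -0.0014  0.0015] twist -0.376 rows>= 2.0
crop 207 157 f 6
```

View pics/q1.png

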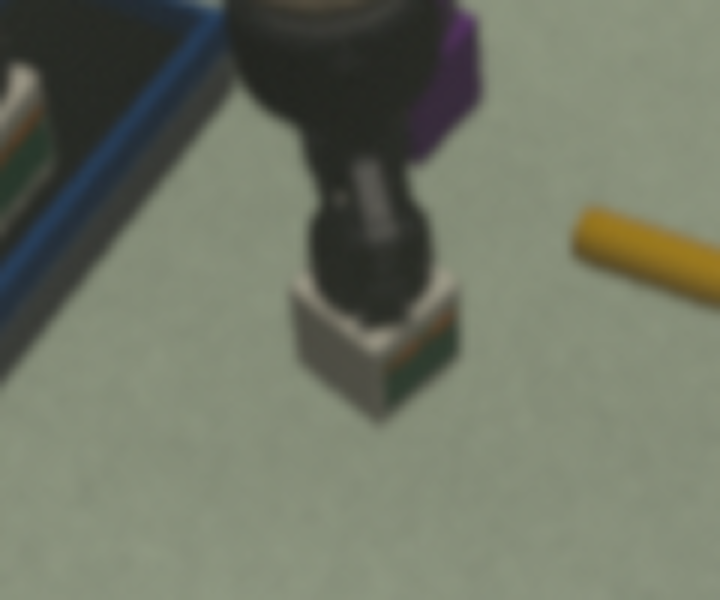

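Run:
```python
from h import *
edge('scene',[(298,362),(378,423),(458,354)],0,(207,157),6)
edge('scene',[(292,292),(382,352),(460,283)],.055,(207,157),6)
```

```text
[ 0.47  -0.179] [ 0.484 -0.135] len 0.047 yaw mod90 71.4
[ 0.484 -0.135] [ 0.439 -0.12 ] len 0.048 yaw mod90 72.4
[ 0.476 -0.173] [ 0.488 -0.128] len 0.048 yaw mod90 74.6
[ 0.488 -0.128] [ 0.444 -0.115] len 0.046 yaw mod90 73.7
```

>>> apply_moves([
  {"linear": [-0.001, 0, 0], "twist": 0.1, "claw": -1},
  {"linear": [-0.001, 0, 0], "twist": 0.1, "claw": -1},
  {"linear": [-0.001, 0, 0], "twist": 0.1, "claw": -1},
  {"linear": [0, 0, 0], "twist": 0.06, "claw": -1},
  {"linear": [0, 0, 0], "twist": 0, "claw": -1},
])

```text
time_s: 49.62
position: [0.4561, -0.1438, 0.0688]
tool_rot: [[-0.309, 0.95, -0.053], [0.95, 0.31, 0.021], [0.037, -0.043, -0.998]]
force: [-1.5, 1.2, 2.5]
grip_width: 0.0471
```

Run:
```python
from h import *
plan(.459,-.155,.067,60)
shot('q2.png',267,207)
```

```text
t 49.62 pos [ 0.4561 -0.1438  0.0688] psi 18.1 q7 1.05 F [-1.49  1.21  2.48] Tq [0.238 0.224 0.04 ] w 0.0471
 tool shift [-0.0116 -0.0007  0.0014] twist -0.732 rows>= 3.9
crop 207 157 f 6
```

View pics/q2.png

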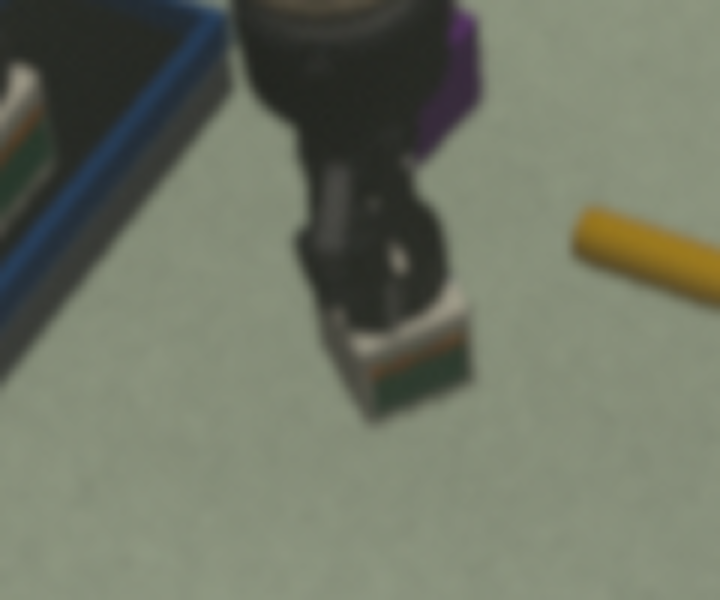

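Tight: the body turned 15° for the first 24° of twist, then about 20° more. It goes to the shaker's third slot.

>>> apply_moves([
  {"linear": [0, 0, -0.03], "twist": 0, "claw": -1},
  {"linear": [0, 0, -0.04], "twist": -0.16, "claw": -1},
  {"linear": [0, 0, -0.04], "twist": -0.16, "claw": -1},
  {"linear": [0, 0, -0.04], "twist": -0.16, "claw": -1},
  {"linear": [0, 0, -0.01], "twist": -0.14, "claw": -1},
  {"linear": [0, 0, 0], "twist": 0, "claw": -1},
], newtons=40)

```text
time_s: 50.42
position: [0.4652, -0.1515, 0.2288]
tool_rot: [[-0.816, 0.576, -0.053], [0.576, 0.817, 0.013], [0.051, -0.02, -0.999]]
force: [-0.2, 0.5, -4.9]
grip_width: 0.0472
```

Run:
```python
from h import *
plan(.383,-.33,.2,54)
print(env.get_state()['tool_rot'][:,2])
```

```text
t 50.42 pos [ 0.4652 -0.1515  0.2288] psi 54.8 q7 1.41 F [-0.22  0.53 -4.88] Tq [-0.022 -0.093 -0.048] w 0.0472
 tool shift [-0.0372 -0.1926  0.0308] twist 0.014 rows>= 3.2
[-0.05311796  0.01268452 -0.99850768]
```

>>> apply_moves([
  {"linear": [-0.009, -0.05, 0], "twist": 0, "claw": -1},
  {"linear": [-0.009, -0.05, 0], "twist": 0, "claw": -1},
  {"linear": [-0.009, -0.05, 0], "twist": 0, "claw": -1},
  {"linear": [-0.008, -0.045, 0], "twist": 0, "claw": -1},
  {"linear": [0, 0, 0], "twist": 0, "claw": -1},
  {"linear": [0, 0, 0], "twist": 0, "claw": -1},
])

```text
time_s: 51.18
position: [0.3771, -0.3353, 0.222]
tool_rot: [[-0.81, 0.583, -0.063], [0.584, 0.812, 0.015], [0.06, -0.025, -0.998]]
force: [-0.2, -0.1, -4.3]
grip_width: 0.047
```

Run:
```python
from h import *
plan(.385,-.331,.12,54)
print(env.get_state()['tool_rot'][:,2])
```

```text
t 51.17 pos [ 0.3771 -0.3353  0.222 ] psi 54.3 q7 1.81 F [-0.2  -0.11 -4.25] Tq [ 0.004 -0.19  -0.041] w 0.047
 tool shift [-0.0099  0.0106  0.1013] twist 0.005 rows>= 1.6
[-0.06272548  0.01486945 -0.99792004]
```

>>> apply_moves([
  {"linear": [-0.01, 0.01, 0.03], "twist": 0, "claw": -1},
  {"linear": [0, 0, 0.03], "twist": 0, "claw": -1},
  {"linear": [0, 0, 0.02], "twist": 0, "claw": -1},
  {"linear": [0, 0, 0], "twist": 0, "claw": -1},
])

```text
time_s: 51.68
position: [0.3895, -0.3269, 0.1368]
tool_rot: [[-0.813, 0.579, -0.063], [0.579, 0.815, 0.017], [0.061, -0.023, -0.998]]
force: [-0.1, -0.2, -4.0]
grip_width: 0.0469
```

Run:
```python
from h import *
plan(.386,-.331,.1,54)
print(env.get_state()['tool_rot'][:,2])
```

```text
t 51.67 pos [ 0.3895 -0.3269  0.1368] psi 54.6 q7 1.84 F [-0.05 -0.16 -4.  ] Tq [-0.056 -0.056 -0.042] w 0.0469
 tool shift [-0.0018 -0.0045  0.0369] twist 0.011 rows>= 0.6
[-0.06326163  0.01702529 -0.99785175]
```

>>> apply_moves([
  {"linear": [-0.001, -0.004, 0.02], "twist": 0, "claw": -1},
  {"linear": [0, 0, 0.01], "twist": 0, "claw": -1},
  {"linear": [0, 0, 0.003], "twist": 0, "claw": -1},
])

```text
time_s: 52.05
position: [0.3892, -0.3295, 0.1048]
tool_rot: [[-0.815, 0.576, -0.059], [0.576, 0.817, 0.015], [0.057, -0.022, -0.998]]
force: [0.8, -0.1, -4.1]
grip_width: 0.0466
```

>>> apply_moves([
  {"linear": [0, 0, 0.003], "twist": 0, "claw": -1},
  {"linear": [0, 0, 0.002], "twist": 0, "claw": -1},
])

```text
time_s: 52.3
position: [0.3899, -0.3298, 0.1007]
tool_rot: [[-0.816, 0.575, -0.057], [0.576, 0.818, 0.013], [0.054, -0.022, -0.998]]
force: [-1.0, -0.9, -3.2]
grip_width: 0.0466
```

Run:
```python
from h import *
plan(.386,-.331,.1,54)
print(env.get_state()['tool_rot'][:,2])
```

```text
t 52.3 pos [ 0.3899 -0.3298  0.1007] psi 54.9 q7 1.87 F [-0.96 -0.87 -3.22] Tq [-0.    -0.079  0.01 ] w 0.0466
 tool shift [ 0.0025 -0.0033  0.0009] twist 0.015 rows>= 0.1
[-0.05684562  0.01311822 -0.99829679]
```

Contact is close. I'll press down with small inward shifts (+x of the tool) to straighten it.

>>> apply_moves([
  {"linear": [0, -0.001, 0.003], "twist": 0, "claw": -1},
  {"linear": [0.004, 0, 0.003], "twist": 0, "claw": -1},
  {"linear": [0.004, 0, 0.003], "twist": 0, "claw": -1},
  {"linear": [0.004, 0, 0.003], "twist": 0, "claw": -1},
  {"linear": [0.004, 0, 0.003], "twist": 0, "claw": -1},
  {"linear": [0.003, 0, 0.003], "twist": 0, "claw": -1},
])

```text
time_s: 53.05
position: [0.3875, -0.3295, 0.0979]
tool_rot: [[-0.816, 0.577, -0.019], [0.577, 0.816, -0.009], [0.011, -0.018, -1.0]]
force: [0.5, 1.0, 13.2]
grip_width: 0.047
```

Run:
```python
from h import *
plan(.386,-.331,.1,54)
print(env.get_state()['tool_rot'][:,2])
```

```text
t 53.05 pos [ 0.3875 -0.3295  0.0979] psi 54.7 q7 1.89 F [ 0.5   1.05 13.18] Tq [ 0.668 -0.091  0.081] w 0.047
 tool shift [ 0.0004 -0.0021 -0.002 ] twist 0.013 rows>= 0.1
[-0.01920506 -0.0087044  -0.99977767]
```

>>> apply_moves([
  {"linear": [0.001, 0, 0], "twist": 0, "claw": -1},
  {"linear": [0, 0, 0], "twist": 0, "claw": 1},
  {"linear": [0, 0, 0], "twist": 0, "claw": 1},
  {"linear": [0, 0, 0], "twist": 0, "claw": 1},
  {"linear": [0, 0, -0.03], "twist": 0, "claw": 1},
  {"linear": [0, 0, -0.04], "twist": 0, "claw": 1},
  {"linear": [0.02, 0.05, -0.03], "twist": 0, "claw": 1},
  {"linear": [0.02, 0.05, 0], "twist": 0, "claw": 1},
])

```text
time_s: 54.05
position: [0.4141, -0.2277, 0.2003]
tool_rot: [[-0.809, 0.587, -0.016], [0.587, 0.809, -0.014], [0.005, -0.021, -1.0]]
force: [0.4, 0.1, -0.5]
grip_width: 0.0854
```

>>> apply_moves([
  {"linear": [-0.03, 0.04, 0], "twist": 0, "claw": 0.3},
  {"linear": [-0.03, 0.04, 0], "twist": -0.16, "claw": 0.3},
  {"linear": [0, 0, 0], "twist": -0.16, "claw": 0.3},
  {"linear": [0, 0, 0], "twist": -0.16, "claw": 0.3},
  {"linear": [0, 0, 0], "twist": 0, "claw": 0.3},
])

```text
time_s: 54.68
position: [0.5125, -0.1899, 0.197]
tool_rot: [[-0.992, 0.124, -0.019], [0.125, 0.992, -0.01], [0.017, -0.012, -1.0]]
force: [0.0, -0.2, -0.4]
grip_width: 0.0556
```

Run:
```python
from h import *
for n in ('top','scene'):
    p,W,o=caps(n,False); cv2.imwrite(f'pics/r_{n}.png',p[:,:,::-1])
    for r in o: print(n,r['sc'].round(4),round(np.degrees(r['a']),1),round(r['z'],3))
plan(.605,-.3415,.2,86.6)
print(env.get_state()['tool_rot'][:,2])
```

```text
top [0.5149 0.3372] -34.7 0.094
top [0.4368 0.3301] 55.6 0.094
top [0.3652 0.3332] -34.2 0.094
top [ 0.4561 -0.3333] 81.8 0.118
top [ 0.3858 -0.329 ] 81.8 0.118
scene [0.365  0.3312] -33.3 0.093
scene [0.4362 0.3338] 57.7 0.093
scene [0.5147 0.3351] -34.5 0.093
scene [ 0.4592 -0.3305] 81.4 0.117
scene [ 0.5496 -0.3177] -8.1 0.117
t 54.77 pos [ 0.5122 -0.1903  0.197 ] psi 82.8 q7 1.89 F [-0.5  -0.55  0.17] Tq [-0.009 -0.013  0.001] w 0.0557
 tool shift [-0.1111 -0.1383 -0.0032] twist -0.067 rows>= 2.8
[-0.01900584 -0.01035865 -0.99976571]
```

View pics/r_scene.png

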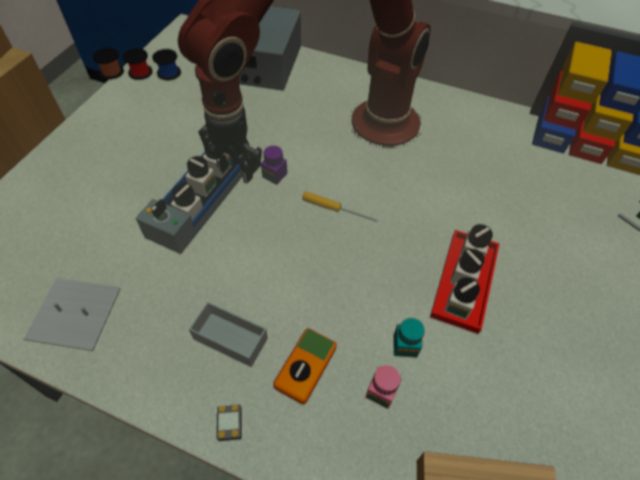

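View pics/r_top.png

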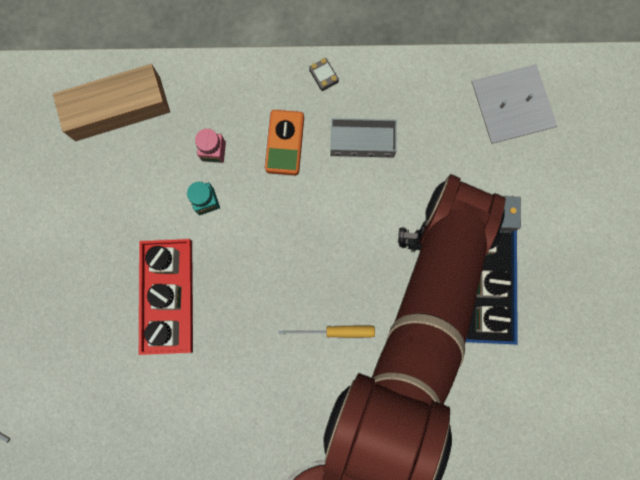

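All six jars are sorted: three in the tray at (158,258), (161,295), (158,333) in the top view, and three on the bed. Next is the key at about (0.605, -0.3415).

>>> apply_moves([
  {"linear": [-0.038, -0.046, 0], "twist": -0.03, "claw": 0.3},
  {"linear": [-0.037, -0.046, 0], "twist": -0.03, "claw": 0.3},
  {"linear": [-0.037, -0.046, 0], "twist": 0, "claw": 0.3},
  {"linear": [0, 0, 0], "twist": 0, "claw": 0.3},
  {"linear": [0, 0, 0], "twist": 0, "claw": 0.3},
])

```text
time_s: 55.4
position: [0.6101, -0.3401, 0.1934]
tool_rot: [[-0.997, 0.072, -0.026], [0.072, 0.997, -0.007], [0.025, -0.009, -1.0]]
force: [-0.1, 0.8, -0.1]
grip_width: 0.0554
```

Run:
```python
from h import *
plan(.605,-.3415,.15,86.6)
print(env.get_state()['tool_rot'][:,2])
```

```text
t 55.4 pos [ 0.6101 -0.3401  0.1934] psi 85.9 q7 2.08 F [-0.05  0.78 -0.1 ] Tq [-0.005 -0.014 -0.048] w 0.0554
 tool shift [ 0.0039 -0.0014  0.0435] twist -0.012 rows>= 0.7
[-0.02558761 -0.00730753 -0.99964587]
```

>>> apply_moves([
  {"linear": [0.003, -0.001, 0.03], "twist": -0.01, "claw": 0.3},
  {"linear": [0, 0, 0.02], "twist": 0, "claw": 0.3},
  {"linear": [0, 0, 0], "twist": 0, "claw": 0.3},
  {"linear": [0, 0, 0], "twist": 0, "claw": 0.3},
])

```text
time_s: 55.9
position: [0.6051, -0.3365, 0.1453]
tool_rot: [[-0.998, 0.06, -0.024], [0.06, 0.998, -0.006], [0.024, -0.008, -1.0]]
force: [0.4, 0.1, -0.3]
grip_width: 0.0555
```

Run:
```python
from h import *
plan(.605,-.3415,.103,86.6)
print(env.get_state()['tool_rot'][:,2])
shot('s1.png',160,210)
```

```text
t 55.9 pos [ 0.6051 -0.3365  0.1453] psi 86.5 q7 2.1 F [ 0.41  0.14 -0.35] Tq [ 0.028 -0.064 -0.018] w 0.0555
 tool shift [-0.0012 -0.0047  0.0423] twist -0.001 rows>= 0.7
[-0.02418771 -0.00611471 -0.99968873]
crop 100 160 f 6
```

View pics/s1.png

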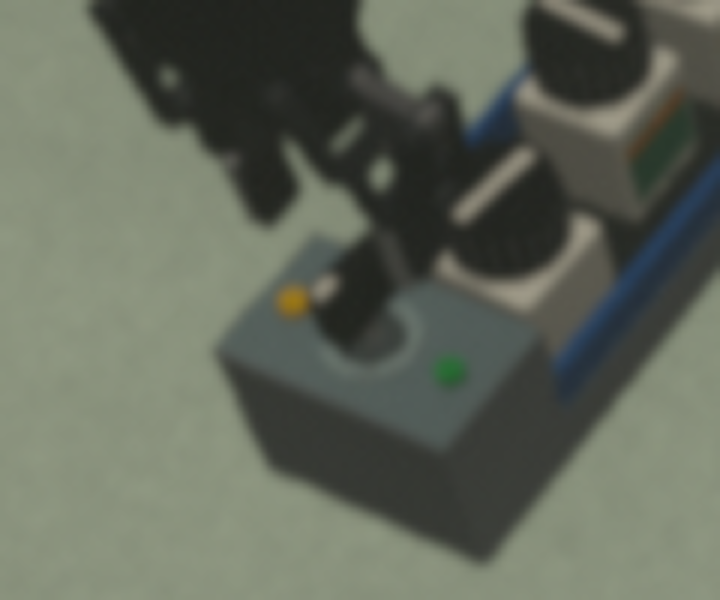

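Run:
```python
from h import *
print(raypts('scene',[(100+370/6,160+335/6)],.08), raypts('scene',[(100+325/6,160+285/6)],.124))
```

```text
[[ 0.60607155 -0.34265831  0.08      ]] [[ 0.61812537 -0.34135331  0.124     ]]
```

>>> apply_moves([
  {"linear": [-0.001, -0.005, 0.01], "twist": 0, "claw": 0.3},
  {"linear": [0, -0.001, 0.015], "twist": 0, "claw": 0.3},
  {"linear": [0, 0, 0.012], "twist": 0, "claw": 0.3},
  {"linear": [0, 0, 0], "twist": 0, "claw": 0.3},
])

```text
time_s: 56.45
position: [0.6052, -0.3432, 0.1068]
tool_rot: [[-0.998, 0.06, -0.023], [0.06, 0.998, -0.007], [0.023, -0.008, -1.0]]
force: [-0.3, -0.1, 0.4]
grip_width: 0.0556
```

Run:
```python
from h import *
plan(.605,-.3415,.103,86.6)
```

```text
t 56.45 pos [ 0.6052 -0.3432  0.1068] psi 86.5 q7 2.11 F [-0.31 -0.08  0.43] Tq [-0.032 -0.069 -0.015] w 0.0556
 tool shift [0.0002 0.0017 0.0038] twist -0.001 rows>= 0.1
```

>>> apply_moves([
  {"linear": [0, 0.001, 0.003], "twist": 0, "claw": 0.3},
  {"linear": [0, 0, 0], "twist": 0, "claw": -1},
  {"linear": [0, 0, 0], "twist": 0, "claw": -1},
  {"linear": [0, 0, 0], "twist": 0, "claw": -1},
  {"linear": [0, 0, 0], "twist": 0, "claw": -1},
  {"linear": [0, 0, 0], "twist": 0, "claw": -1},
], newtons=50)

```text
time_s: 57.2
position: [0.6056, -0.3432, 0.1043]
tool_rot: [[-0.998, 0.061, -0.021], [0.061, 0.998, -0.008], [0.021, -0.009, -1.0]]
force: [-0.0, -1.7, -1.4]
grip_width: 0.0111
```

Run:
```python
from h import *
plan(.605,-.342,.103,86.6)
```

```text
t 57.2 pos [ 0.6056 -0.3432  0.1043] psi 86.5 q7 2.11 F [-0.   -1.71 -1.43] Tq [ 0.039 -0.081  0.058] w 0.0111
 tool shift [0.0006 0.0012 0.0013] twist -0.002 rows>= 0.0
```

>>> apply_moves([
  {"linear": [0, 0, 0], "twist": 0.12, "claw": -1},
  {"linear": [0, 0, 0], "twist": 0.12, "claw": -1},
  {"linear": [0, 0, 0], "twist": 0.12, "claw": -1},
  {"linear": [0, 0, 0], "twist": 0.12, "claw": -1},
])

```text
time_s: 57.7
position: [0.6055, -0.3433, 0.1043]
tool_rot: [[-0.849, 0.528, -0.02], [0.528, 0.849, -0.007], [0.014, -0.017, -1.0]]
force: [-0.8, -2.6, -0.7]
grip_width: 0.011
```

Run:
```python
from h import *
plan(.605,-.342,.103,86.6)
```

```text
t 57.7 pos [ 0.6055 -0.3433  0.1043] psi 58.1 q7 1.71 F [-0.79 -2.64 -0.73] Tq [ 0.197 -0.157  0.146] w 0.011
 tool shift [0.0012 0.0009 0.0013] twist -0.497 rows>= 2.7
```

>>> apply_moves([
  {"linear": [0, 0, 0], "twist": 0.12, "claw": -1},
  {"linear": [0, 0, 0], "twist": 0.12, "claw": -1},
  {"linear": [0, 0, 0], "twist": 0.12, "claw": -1},
  {"linear": [0, 0, 0], "twist": 0.1, "claw": -1},
])

```text
time_s: 58.2
position: [0.6055, -0.3434, 0.1043]
tool_rot: [[-0.513, 0.858, -0.02], [0.858, 0.513, -0.006], [0.005, -0.02, -1.0]]
force: [-0.2, -1.9, -1.8]
grip_width: 0.0113
```

Run:
```python
from h import *
plan(.605,-.342,.103,86.6)
```

```text
t 58.2 pos [ 0.6055 -0.3434  0.1043] psi 30.9 q7 1.33 F [-0.23 -1.91 -1.75] Tq [ 0.267 -0.293  0.159] w 0.0113
 tool shift [0.0015 0.0003 0.0013] twist -0.973 rows>= 5.2
```

>>> apply_moves([
  {"linear": [0, 0, 0], "twist": 0.06, "claw": -1},
  {"linear": [0, 0, 0], "twist": 0.06, "claw": -1},
  {"linear": [0, 0, 0], "twist": 0.06, "claw": -1},
])

```text
time_s: 58.58
position: [0.6054, -0.3435, 0.1044]
tool_rot: [[-0.363, 0.932, -0.023], [0.932, 0.363, -0.009], [0.0, -0.024, -1.0]]
force: [-0.8, -2.2, 0.7]
grip_width: 0.0109
```

Run:
```python
from h import *
plan(.605,-.342,.103,86.6)
shot('t1.png',160,210)
```

```text
t 58.58 pos [ 0.6054 -0.3435  0.1044] psi 21.3 q7 1.19 F [-0.81 -2.21  0.67] Tq [ 0.004 -0.033  2.317] w 0.0109
 tool shift [0.0016 0.0002 0.0014] twist -1.14 rows>= 6.1
crop 100 160 f 6
```

View pics/t1.png

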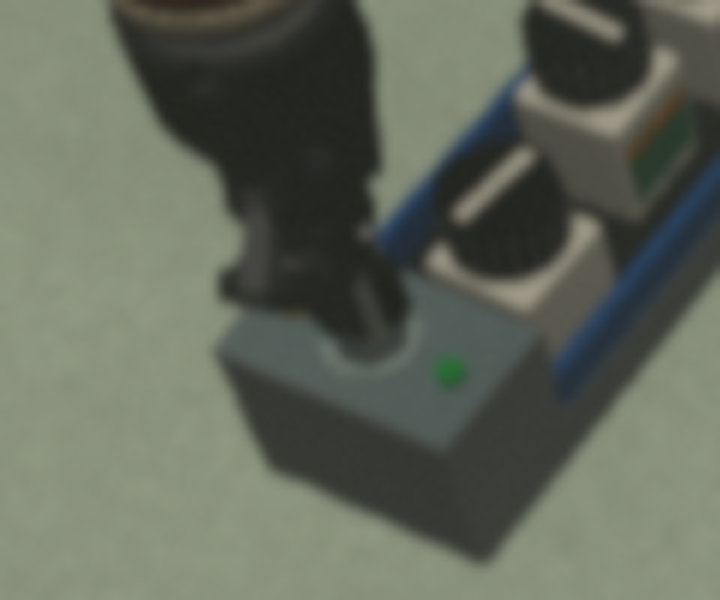

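The torque jumped from 0.16 to 2.3 N m, so the key is at the START stop. Letting go.

>>> apply_moves([
  {"linear": [0, 0, 0], "twist": 0, "claw": 0.5},
  {"linear": [0, 0, 0], "twist": 0, "claw": 0.5},
  {"linear": [0, 0, 0], "twist": 0, "claw": 0.5},
  {"linear": [0, 0, 0], "twist": 0, "claw": 0.5},
  {"linear": [0, 0, -0.02], "twist": 0, "claw": 0.5},
  {"linear": [0, 0, -0.04], "twist": 0, "claw": 0.5},
  {"linear": [0, 0, -0.04], "twist": 0, "claw": 0.5},
  {"linear": [0, 0, 0], "twist": 0, "claw": 0.5},
])

```text
time_s: 59.62
position: [0.6092, -0.3426, 0.2124]
tool_rot: [[-0.357, 0.934, -0.016], [0.934, 0.357, -0.009], [-0.002, -0.018, -1.0]]
force: [0.0, -0.7, -0.2]
grip_width: 0.064
```

>>> apply_moves([
  {"linear": [0.05, 0, 0], "twist": 0, "claw": 0.5},
  {"linear": [0.05, 0, 0], "twist": 0, "claw": 0.5},
  {"linear": [0.05, 0, 0], "twist": 0, "claw": 0.5},
  {"linear": [0.05, 0, 0], "twist": 0, "claw": 0.5},
  {"linear": [0.05, 0, 0], "twist": 0, "claw": 0.5},
  {"linear": [0, 0, 0], "twist": 0, "claw": 0.5},
  {"linear": [0, 0, 0], "twist": 0, "claw": 0.5},
])

```text
time_s: 60.5
position: [0.5169, -0.102, 0.2133]
tool_rot: [[-0.356, 0.934, -0.013], [0.934, 0.356, -0.008], [-0.003, -0.015, -1.0]]
force: [-0.6, -0.1, 0.6]
grip_width: 0.0644
```

Run:
```python
from h import *
for n in ('top','scene'):
    p,W,o=caps(n,False); cv2.imwrite(f'pics/u_{n}.png',p[:,:,::-1])
    for r in o: print(n,r['sc'].round(4),round(np.degrees(r['a']),1),round(r['z'],3))
    z=W[...,2]; reg=(np.abs(W[...,0]-.605)<.03)&(np.abs(W[...,1]+.342)<.03)&(z>.112)&(z<.13); v,u=np.nonzero(reg)
    q=raypts(n,np.c_[u,v],.124)[:,:2]; print(n,'key',len(q),q.mean(0),np.degrees(ang(q)[0]))
p,_=cloud('scene'); q,_=cloud('top')
a=cv2.resize(p[140:250,130:250],None,fx=3.3,fy=3.3,interpolation=2); b=cv2.resize(q[185:295,440:560],None,fx=3.3,fy=3.3,interpolation=2)
cv2.imwrite('pics/u.png',np.hstack([a,b])[:,:,::-1])
plan(.6,0,.2)
```

```text
top [0.5151 0.337 ] -35.4 0.094
top [0.4366 0.3297] 55.0 0.094
top [0.3646 0.3334] -33.8 0.094
top [ 0.6162 -0.3464] -30.7 0.123
top [ 0.5442 -0.3192] -10.8 0.118
top [ 0.4561 -0.3333] 82.1 0.119
top [ 0.3857 -0.3291] 81.5 0.118
top key 140 [ 0.60360402 -0.34166478] -4.248991980232089
scene [0.3645 0.3315] -33.3 0.093
scene [0.4356 0.3329] 55.6 0.093
scene [0.5149 0.3349] -34.2 0.093
scene [ 0.3886 -0.3255] 80.4 0.117
scene [ 0.4591 -0.3301] 82.4 0.117
scene [ 0.5492 -0.3177] -7.6 0.117
scene key 110 [ 0.61054585 -0.33804814] 2.4531908384020693
t 60.7 pos [ 0.5169 -0.1029  0.2128] psi 20.7 q7 0.87 F [-0.19  0.14 -0.06] Tq [-0.037 -0.041 -0.004] w 0.0644
 tool shift [0.0668 0.1143 0.0108] twist 0 rows>= 2.1
```

View pics/u.png

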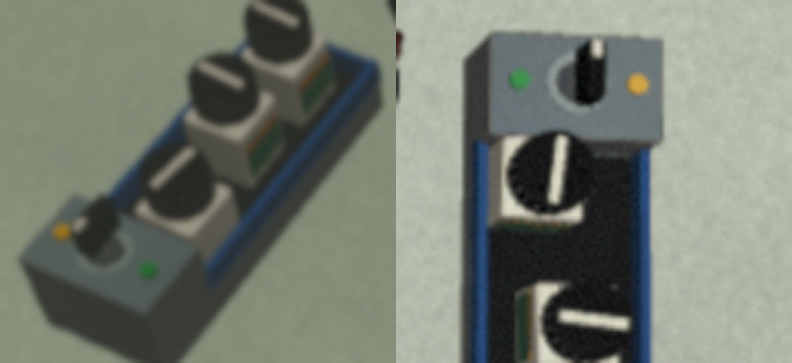

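View pics/u_scene.png

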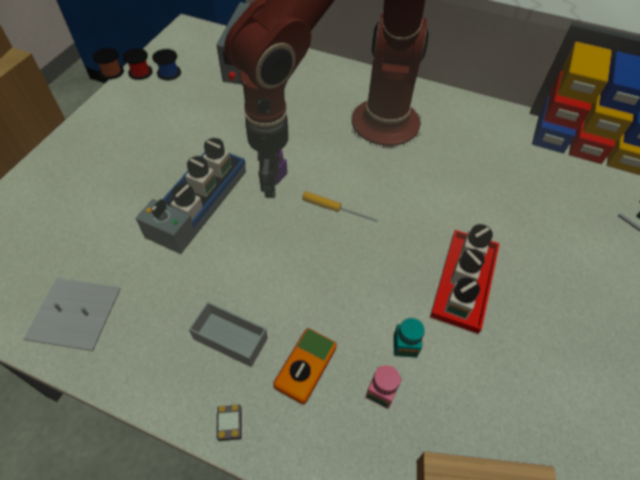

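The key is back at RUN and all six jars stand upright. The gripper is clear of everything, so I'm handing in.

Run:
```python
from station import env
print(env.sign_off())
```

```text
the job is handed in; nothing more can be done
None
```

The job is handed in: all six jars were tested and sorted, and the shaker's key was turned to START and let go. It took about 61 s of robot time.

- **Loose (3):** the body stayed still for the first 24° of twist, and the cap reached its stop at about 35°. These jars stand in the red tray with their caps home. Their stripes sit about 34–35° off the tray's axes, to which I had set the bodies.
- **Tight (3):** the body turned with the cap after about 6°. These jars stand on the shaker's bed.
- **Key:** I turned it clockwise to the hard stop, where the wrist torque jumped from 0.16 to 2.3 N m, and then let go. Its angle afterwards matched the one I measured before touching it, to within about 0.5°, so it is back at RUN.

**Last checks:** in both camera views all six caps were at the right height for upright jars. The steel box, meter, screwdriver and coloured look-alikes appeared undisturbed, and the gripper was clear of everything.

**What did not go exactly to plan:**
- **Moved jar:** the first jar on the shaker moved about 25 mm some time after I placed it. It may have been the announced knock; by my geometry my fingers did not reach it. It stands upright against the bed's corner inside the frame, so I left it there.
- **Tool lean:** the tool leaned up to about 5.6° while carrying jars. I straightened it by pressing jars lightly (up to about 24 N) onto the bed or the tray floor before letting go.
- **Camera disagreement:** the two cameras disagreed by 2–6 mm, mostly along x, so I worked from averages.

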